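Load polished mirrors into the curing box

ROBOT

A 6-joint arm with a two-finger parallel gripper is mounted at the origin on the work surface. World frame = base frame: x ahead of the robot, y to its left, z up, the work surface at z = 0. Lengths are in m, angles in rad, forces in N, time in s.
With the tool pointing down it reaches from about 0.35 to 0.775 m from the base axis. Payload 5.5 kg.
Tool frame: the origin (TCP) lies on the mounting face of the last link; the fingertips stand 173 mm ahead of it and the grasp point (between the pads) lies 155 mm ahead of it; z points along the fingers, y is the direction in which the jaws open and shut (so a half turn about z gives the same grasp; the last joint's range is limited). The gripper opens to 85 mm and grips with 20 to 120 N. Pads are 22 mm wide; open, the fingers measure 114 mm over their backs; the gripper's body (76 mm by 85 mm) begins 54 mm behind the grasp point. The pads swing forward as they close: fully open they stand 13 mm farther back than shut.
Start: joints at [-1.371, 0.313, 0.046, 1.304, 0, 1.431], TCP at [0.192, -0.542, 0.405] pointing down, gripper open.
Joint ranges: [-2.76, 2.76], [-0.86, 1.69], [-1.03, 1.26], [-2.2, 2.34], [-1.47, 1.5], [-3.14, 3.14]. Speed limits (rad/s): [2.57, 2.57, 3.14, 3.14, 3.14, 3.14].

INTERFACE

Orientations are given as a unit quaternion [w, x, y, z].
In Python, from workcell import * gives the robot as it stands. The module is installed in compiled form; this text tells all that it offers.
- The arm moves only by the shell command python3 -m crank 'ROWS' [FORCE]. ROWS is JSON, a list of rows, each a list of 7 numbers: the shift along the tool's x, y, z in mm, then the turn, a rotation vector about the tool's x, y, z in degrees, then the opening, from 0 (shut) to 1 (fully open). A call has exactly 8 rows; each row shifts and turns the commanded pose from where the row before left it, along the tool's axes as they then stand; what a row does not reach is not made up. A row lasts 1/8 s, in which the tool goes at most 62.5 mm and 10.7 degrees, less where a joint would pass 70% of its speed; a pose out of reach is approached as far as the arm can. A call with a gripper value outside its range is refused whole. The fingers move at their own pace and stop on an object; FORCE is the grip in N (left out, the last holds). Time passes only in rows, so rows that do not move let the fingers close, or fill a call up. It gives the time, the measured TCP pose, the force and the opening at its end, in the units of the state.
- get_state(): the state, without advancing time (a new reading comes with each control period).
- read_camera(name): name is "side" or "top"; returns the picture (480x640x3 uint8, blue, green, red); there is no depth.
- calibration(name): a dict with "fx", "fy", "cx", "cy" (pixels), "k1" (the pictures are not rectified: a ray, as slopes to the right and down, at radius r is drawn at 1 + k1 r^2 times it, then the intrinsics apply), "extrinsics" (4x4, takes a point from world to camera coordinates). Camera axes: x right, y down, z forward; pixel columns grow to the right and rows downward; lengths in m; the calibration is good to about 2 mm. A picture is of the moment at which its call begins. calibration takes no time and is no camera call.
- hand_in(): hands the job in, once; it reports no verdict.
The state is a dict: "clock": time; "joint_pos": joint angles; "qvel": joint speeds; "tau": joint torques, N m; "tcp_pos": TCP position; "orientation": TCP orientation; "wrist_force": force on the tool from outside, world axes, zero at the start; "ft_torque": the same for the moment, N m; "finger_gap": finger opening in m.
Only numpy, scipy, OpenCV 4.12 (cv2) and the standard library are available. Lean on these libraries where they do the work, as an engineer would, in place of code of your own. Each camera call takes 0.05 s, during which the arm holds its last target.

TASK

Put the polished brass mirrors into the curing box for their coating to cure: lift the box's sprung lid until its springs hold it open, and seat each mirror that is there, polished face up, in a mount of its own so that all three feet are fully home in their grooves and it cannot rock. Then shut the lid, and only then start the timer: press its knob down, turn it clockwise as far as it goes and let it spring back up. Leave the other things on the bench where they are.

Things in the scene. Friction and masses are not known exactly. Their poses are not given: they have to be found in the camera images.
- mirror1: a round polished brass mirror, face up: a disc 56 mm across and 8 mm thick (12 to 20 mm above the origin) on three ball feet 12 mm across, centred 6 mm above the origin on a circle of 19 mm radius, one towards +y, the others 120 degrees either side. Origin: on the axis, level with the feet's lowest points; z towards the face. 170 g. Grip it by the rim. Absent in some runs
- mirror2: a round polished brass mirror, face up: a disc 56 mm across and 8 mm thick (12 to 20 mm above the origin) on three ball feet 12 mm across, centred 6 mm above the origin on a circle of 19 mm radius, one towards +y, the others 120 degrees either side. Origin: on the axis, level with the feet's lowest points; z towards the face. 170 g. Grip it by the rim. Absent in some runs
- mirror3: a round polished brass mirror, face up: a disc 56 mm across and 8 mm thick (12 to 20 mm above the origin) on three ball feet 12 mm across, centred 6 mm above the origin on a circle of 19 mm radius, one towards +y, the others 120 degrees either side. Origin: on the axis, level with the feet's lowest points; z towards the face. 170 g. Grip it by the rim. Absent in some runs
- mirror4: a round polished brass mirror, face up: a disc 56 mm across and 8 mm thick (12 to 20 mm above the origin) on three ball feet 12 mm across, centred 6 mm above the origin on a circle of 19 mm radius, one towards +y, the others 120 degrees either side. Origin: on the axis, level with the feet's lowest points; z towards the face. 170 g. Grip it by the rim. Absent in some runs
- curing_box: the wooden curing box, fixed to the bench: outside 160 mm (x, depth) by 290 mm (y) by 55 mm high, walls and floor 8 mm. Origin: centre of its underside; its x points away from its front (the lid's handle side) to its hinge side, z up
- seat0 (a point): the right-hand (-y) of four like mounts in a row in the box, 70 mm apart. Point: where the origin of a fully seated mirror lies, 14 mm above the table (its face is then 34 mm above the table). Axes as the box's. A mount is three radial V-grooves on a circle of 19 mm radius, one towards +y, the others 120 degrees either side, one for each foot
- seat1 (a point): the second mount from the right, like seat0. Point: where the origin of a fully seated mirror lies, 14 mm above the table (its face is then 34 mm above the table). Axes as the box's. A mirror's yaw must match the mount's, or differ by 120 or 240 degrees
- seat2 (a point): the third mount from the right, like seat0. Point: where the origin of a fully seated mirror lies, 14 mm above the table (its face is then 34 mm above the table). Axes as the box's. Groove sides are 60 degrees steep; they guide feet up to 3 mm off home; farther off a foot can hang up on a rim and the mirror rocks. Their rims are 22 mm above the table
- seat3 (a point): the left-hand (+y) mount, like seat0. Point: where the origin of a fully seated mirror lies, 14 mm above the table (its face is then 34 mm above the table). Axes as the box's. 
- lid (a joint): angle of the box's window lid: 0 shut, 1.52 rad fully open (nearly upright). Its springs do not quite carry it: left alone below about 1.15 rad it falls shut, above that it rises by itself to the stop at 1.52 and stays there. The lid is 160 mm by 290 mm, 8 mm thick
- lid_bar (a point): middle of the lid's round handle bar: 10 mm thick, 110 mm long, along the box's y, carried 45 mm out from the lid's free edge in the lid's plane by an arm at each end (clear length between the arms 95 mm). With the lid shut it lies 59 mm above the table in front of the box. The axes turn with the lid. A few newtons lift it
- lid_hinge (a point): middle of the lid's hinge line, which runs along the box's y on the far top rim (55 mm above the table, 80 mm behind the box's centre). The bar moves on a circle of 205 mm radius about it
- timer_unit: the timer, a grey housing 100 mm (x) by 90 mm (y) by 45 mm high, fixed to the bench, knob on top at its centre. Origin: centre of its underside
- timer_grip (a point): on the axis of the timer knob, at the height to grip (83 mm above the table with the knob up): the grip is a bar 14 mm thick (point's y), 42 mm long (point's x), its top 10 mm above this point and its foot 22 mm below, on a round skirt of 44 mm diameter. The axes turn with the knob
- timer_press (a joint): how far the timer knob is pressed down: 0 up, 0.006 m fully down. A spring pushes it up with 4 N at the top and 8 N fully down
- timer_turn (a joint): how far the timer knob is turned clockwise seen from above: 0 to 1.4 rad. A catch stops it at about 0.1 rad unless the knob is pressed at least 5 mm down, and keeps it from turning back to the start once it has been turned and has sprung up. It stays where it is left
- weight: bystander: a brass weight, 36 mm across, 47 mm high. Origin: centre of its underside
- lacquer_jar: bystander: an amber glass jar, 60 mm across, 75 mm high. Origin: centre of its underside
- bracket: bystander: an L-shaped brass bracket, 50 x 22 mm, 40 mm high. Origin: underside of its long leg
Mind the look-alikes: they are no part of the job. What is shaped like the mirror1 but blue or turquoise is not meant. Leave any orange or purple look-alike of the mirror3 alone.

How it is judged:
On the way, in this order (a step that is already met when the one before it is completed fails the run):
1. the lid stands open, held by its springs alone (value of joint lid above 1.4 rad and contact force between the fingers and lid below 0.05 N), for 0.3 s.
2. every mirror is seated in a mount and let go, the lid still open (((distance between mirror1 and seat0 below 0.003 m and angle between the z axis of mirror1 and the z axis of seat0, either way round below 0.035 rad) or (distance between mirror1 and seat1 below 0.003 m and angle between the z axis of mirror1 and the z axis of seat1, either way round below 0.035 rad) or (distance between mirror1 and seat2 below 0.003 m and angle between the z axis of mirror1 and the z axis of seat2, either way round below 0.035 rad) or (distance between mirror1 and seat3 below 0.003 m and angle between the z axis of mirror1 and the z axis of seat3, either way round below 0.035 rad)) and ((distance between mirror2 and seat0 below 0.003 m and angle between the z axis of mirror2 and the z axis of seat0, either way round below 0.035 rad) or (distance between mirror2 and seat1 below 0.003 m and angle between the z axis of mirror2 and the z axis of seat1, either way round below 0.035 rad) or (distance between mirror2 and seat2 below 0.003 m and angle between the z axis of mirror2 and the z axis of seat2, either way round below 0.035 rad) or (distance between mirror2 and seat3 below 0.003 m and angle between the z axis of mirror2 and the z axis of seat3, either way round below 0.035 rad)) and ((distance between mirror3 and seat0 below 0.003 m and angle between the z axis of mirror3 and the z axis of seat0, either way round below 0.035 rad) or (distance between mirror3 and seat1 below 0.003 m and angle between the z axis of mirror3 and the z axis of seat1, either way round below 0.035 rad) or (distance between mirror3 and seat2 below 0.003 m and angle between the z axis of mirror3 and the z axis of seat2, either way round below 0.035 rad) or (distance between mirror3 and seat3 below 0.003 m and angle between the z axis of mirror3 and the z axis of seat3, either way round below 0.035 rad)) and ((distance between mirror4 and seat0 below 0.003 m and angle between the z axis of mirror4 and the z axis of seat0, either way round below 0.035 rad) or (distance between mirror4 and seat1 below 0.003 m and angle between the z axis of mirror4 and the z axis of seat1, either way round below 0.035 rad) or (distance between mirror4 and seat2 below 0.003 m and angle between the z axis of mirror4 and the z axis of seat2, either way round below 0.035 rad) or (distance between mirror4 and seat3 below 0.003 m and angle between the z axis of mirror4 and the z axis of seat3, either way round below 0.035 rad)) and contact force between the fingers and mirror1 below 0.05 N and contact force between the fingers and mirror2 below 0.05 N and contact force between the fingers and mirror3 below 0.05 N and contact force between the fingers and mirror4 below 0.05 N and value of joint lid above 1.3 rad), for 0.3 s.
3. the lid is shut (value of joint lid below 0.05 rad), for 0.2 s.
4. the timer knob is held down and turned clockwise (value of joint timer_press above 0.003 m and value of joint timer_turn above 0.6 rad and value of joint lid below 0.05 rad).
At the end, for the whole second after the job is handed in: Every mirror present is fully home in a mount (its origin within 3 mm of the mount's point, its axis within 2 degrees of the mount's), at rest, the lid is shut (below 0.05 rad), and the timer knob has been turned clockwise beyond 1.2 rad and has sprung back up (pressed less than 1.5 mm) (((distance between mirror1 and seat0 below 0.003 m and angle between the z axis of mirror1 and the z axis of seat0, either way round below 0.035 rad) or (distance between mirror1 and seat1 below 0.003 m and angle between the z axis of mirror1 and the z axis of seat1, either way round below 0.035 rad) or (distance between mirror1 and seat2 below 0.003 m and angle between the z axis of mirror1 and the z axis of seat2, either way round below 0.035 rad) or (distance between mirror1 and seat3 below 0.003 m and angle between the z axis of mirror1 and the z axis of seat3, either way round below 0.035 rad)) and ((distance between mirror2 and seat0 below 0.003 m and angle between the z axis of mirror2 and the z axis of seat0, either way round below 0.035 rad) or (distance between mirror2 and seat1 below 0.003 m and angle between the z axis of mirror2 and the z axis of seat1, either way round below 0.035 rad) or (distance between mirror2 and seat2 below 0.003 m and angle between the z axis of mirror2 and the z axis of seat2, either way round below 0.035 rad) or (distance between mirror2 and seat3 below 0.003 m and angle between the z axis of mirror2 and the z axis of seat3, either way round below 0.035 rad)) and ((distance between mirror3 and seat0 below 0.003 m and angle between the z axis of mirror3 and the z axis of seat0, either way round below 0.035 rad) or (distance between mirror3 and seat1 below 0.003 m and angle between the z axis of mirror3 and the z axis of seat1, either way round below 0.035 rad) or (distance between mirror3 and seat2 below 0.003 m and angle between the z axis of mirror3 and the z axis of seat2, either way round below 0.035 rad) or (distance between mirror3 and seat3 below 0.003 m and angle between the z axis of mirror3 and the z axis of seat3, either way round below 0.035 rad)) and ((distance between mirror4 and seat0 below 0.003 m and angle between the z axis of mirror4 and the z axis of seat0, either way round below 0.035 rad) or (distance between mirror4 and seat1 below 0.003 m and angle between the z axis of mirror4 and the z axis of seat1, either way round below 0.035 rad) or (distance between mirror4 and seat2 below 0.003 m and angle between the z axis of mirror4 and the z axis of seat2, either way round below 0.035 rad) or (distance between mirror4 and seat3 below 0.003 m and angle between the z axis of mirror4 and the z axis of seat3, either way round below 0.035 rad)) and value of joint lid below 0.05 rad and value of joint timer_turn above 1.2 rad and value of joint timer_press below 0.0015 m and linear speed of each of mirror1, mirror2, mirror3, mirror4 below 0.02 m/s); the robot touches nothing.
It fails at once if the brass weight, the glass jar or the brass bracket is shoved away by more than 6 cm (distance of any of weight, lacquer_jar, bracket from where it was at the start of the episode above 0.06 m).
It fails at once if the timer is started before the lid has been shut over the mirrors (value of joint timer_turn above 0.6 rad and value of joint timer_press above 0.003 m and value of joint lid above 0.3 rad).
Of mirror1, mirror2, mirror3, mirror4 only 3 to 4 are there at a start; the rules pass over those that are not, and their reading is None.
At some moment in a run one of mirror1, mirror2, mirror3, mirror4 may be knocked a few centimetres aside while the robot is not near it.
Once in a run the grip may slacken for a moment while it holds something.
It also fails if it takes over 210 s, if anything falls off the work surface, if the arm or the gripper's body presses on something with over 40 N, if the wrist force passes 120 N, or if a joint passes its speed limit or range.

## Working session

There is one attempt and no reset: what is moved stays moved. The work goes in short steps, Python scripts to look and compute and a shell command to move; the robot and the scene stay as the last step left them, time stands still between calls to the robot, and variables do not carry over. Pictures are saved under pics/ and viewed, and the job is handed in when it is done.

```bash
mkdir -p pics
python3 - <<'E'
from workcell import *
import cv2
print(get_state())
for n in("side","top"):
    cv2.imwrite(f"pics/{n}0.png",read_camera(n)); print(n,calibration(n))
E
```

```text
{'clock': 0.0, 'joint_pos': array([-1.37062067e+00,  3.14000382e-01,  4.49575410e-02,  1.30357443e+00,
        4.83514888e-06,  1.43114854e+00]), 'qvel': array([-0.00061872, -0.00133579, -0.00078894, -0.0009898 ,  0.00062065,
       -0.00066098]), 'tau': array([ 6.04411780e-04, -4.80620885e+01,  2.98536891e+01,  1.92417571e-02,
        8.49706908e-06, -6.10279443e-06]), 'tcp_pos': array([ 0.19158528, -0.54193435,  0.40379981]), 'orientation': array([-9.10130102e-04,  9.85599290e-01,  1.69095271e-01, -2.51338478e-05]), 'wrist_force': array([-1.04884533,  0.48525844, -0.36085595]), 'ft_torque': array([0.01514464, 0.05021387, 0.05652328]), 'finger_gap': 0.0853252400942005}
side {'fx': 552.4721067169644, 'fy': 552.4721067169644, 'cx': 325.52114285094666, 'cy': 243.17128331103046, 'k1': -0.01775398070841901, 'extrinsics': array([[ 0.99573306, -0.09054823, -0.01779555, -0.58472581],
       [-0.07071428, -0.62480814, -0.77756947,  0.1256681 ],
       [ 0.05928874,  0.77551003, -0.62854517,  1.13037398],
       [ 0.        ,  0.        ,  0.        ,  1.        ]])}
top {'fx': 469.15856302633375, 'fy': 469.15856302633375, 'cx': 316.5815298805939, 'cy': 236.309165684514, 'k1': 0.02740667018409586, 'extrinsics': array([[-0.00899613, -0.9998042 , -0.01762462,  0.03275688],
       [-0.98684632,  0.01172181, -0.16123566,  0.56353515],
       [ 0.16141068,  0.01594229, -0.98675855,  1.09973962],
       [ 0.        ,  0.        ,  0.        ,  1.        ]])}
```

View pics/side0.png

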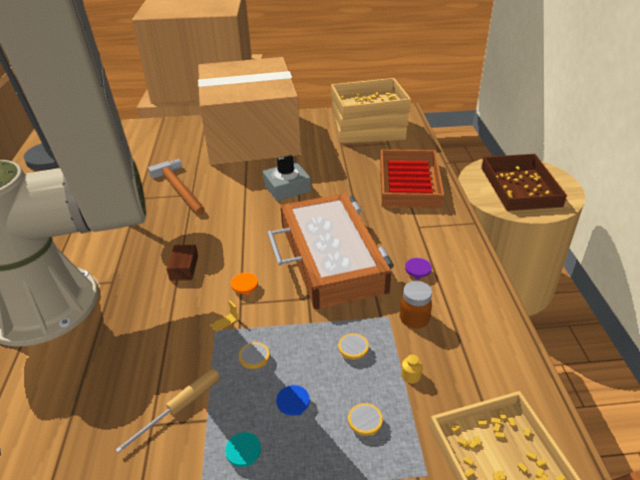

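View pics/top0.png

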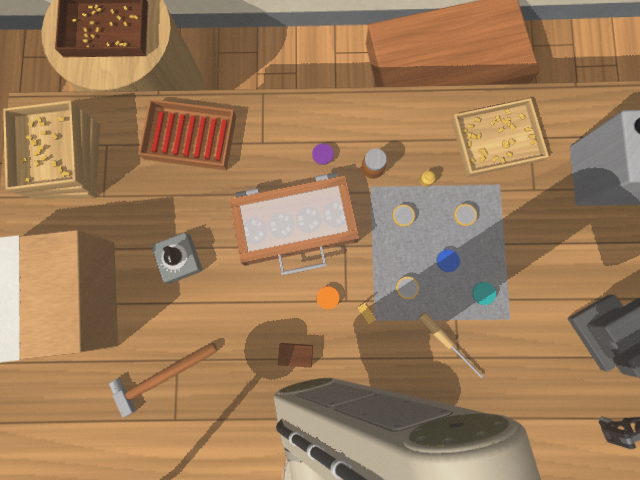

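Top view: three brass mirrors at about (404,215), (466,214), (407,288). The box is centred near (296,220) with its handle at (302,268), and the timer is at (174,257). Next I zoom in to see the feet.

```bash
cat > h.py <<'E'
from workcell import *
import cv2, numpy as np
def ray(n,u,v):
    c=calibration(n);K=np.array([[c['fx'],0,c['cx']],[0,c['fy'],c['cy']],[0,0,1]])
    d=np.array([(u-c['cx'])/c['fx'],(v-c['cy'])/c['fy']]);s=d.copy()
    for _ in range(20): s=d/(1+c['k1']*(s@s))
    E=c['extrinsics'];R=E[:3,:3];t=E[:3,3]
    o=-R.T@t; r=R.T@np.array([s[0],s[1],1.]); return o,r
def onz(n,u,v,z):
    o,r=ray(n,u,v); return o+r*(z-o[2])/r[2]
def tri(u1,v1,u2,v2):
    o,r=ray('side',u1,v1);p,q=ray('top',u2,v2)
    A=np.stack([r,-q],1);x=np.linalg.lstsq(A,p-o,rcond=None)[0]
    a=o+r*x[0];b=p+q*x[1];return (a+b)/2,np.linalg.norm(a-b)
def proj(n,P):
    c=calibration(n);E=c['extrinsics'];P=np.atleast_2d(P)
    q=P@E[:3,:3].T+E[:3,3];s=q[:,:2]/q[:,2:];s=s*(1+c['k1']*(s**2).sum(1,keepdims=True))
    return np.c_[s[:,0]*c['fx']+c['cx'],s[:,1]*c['fy']+c['cy']]
def crop(img,x,y,w,h,f,name): cv2.imwrite(name,cv2.resize(img[y:y+h,x:x+w],None,fx=f,fy=f,interpolation=cv2.INTER_CUBIC))
E
python3 - <<'E'
from h import *
s=cv2.imread('pics/side0.png');t=cv2.imread('pics/top0.png')
crop(s,200,310,200,150,4,'pics/s0z.png');crop(t,360,180,160,120,5,'pics/t0z.png');crop(t,140,160,240,150,3.3,'pics/t0b.png');crop(s,240,140,160,120,5,'pics/s0b.png')
E
```

```text
(no output)
```

View pics/s0z.png

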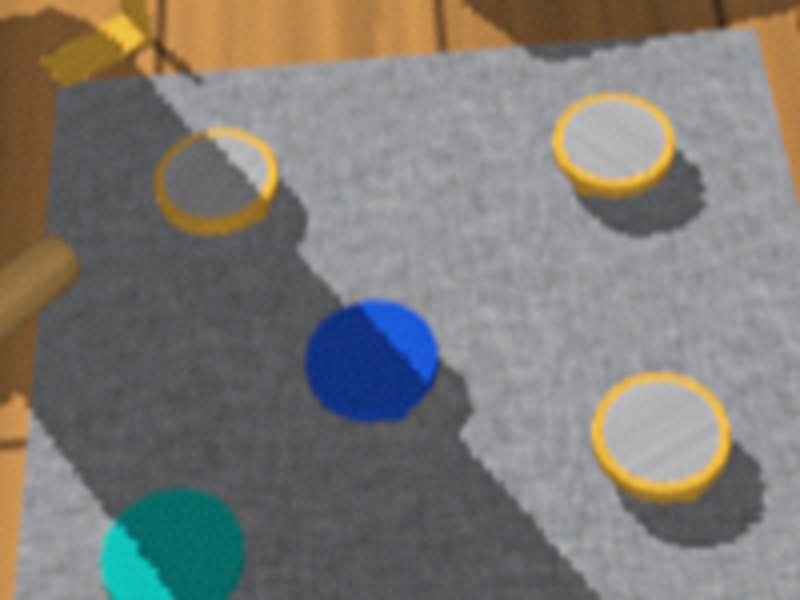

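View pics/t0z.png

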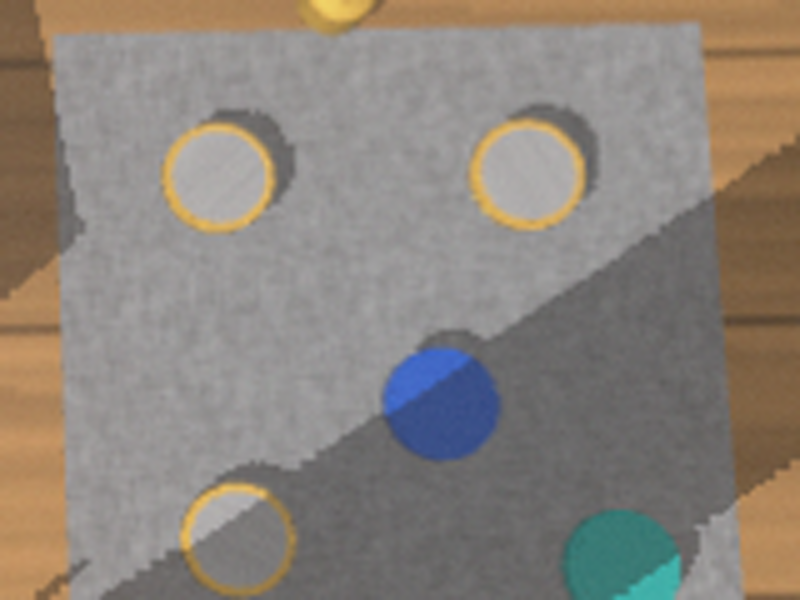

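View pics/t0b.png

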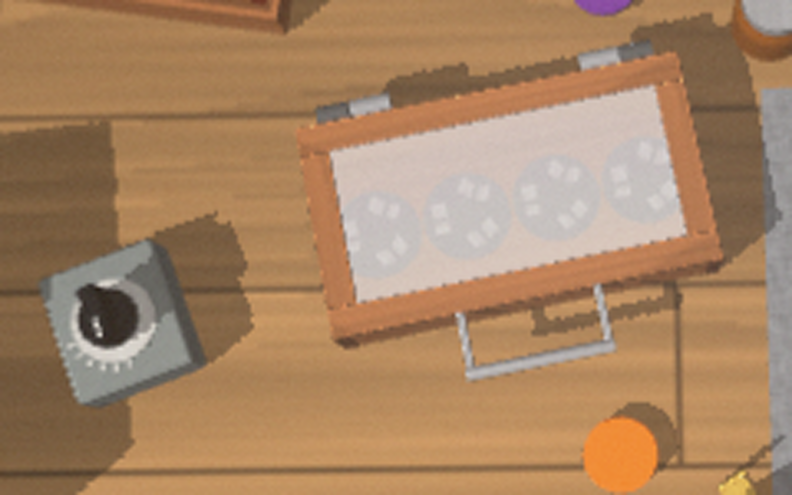

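View pics/s0b.png

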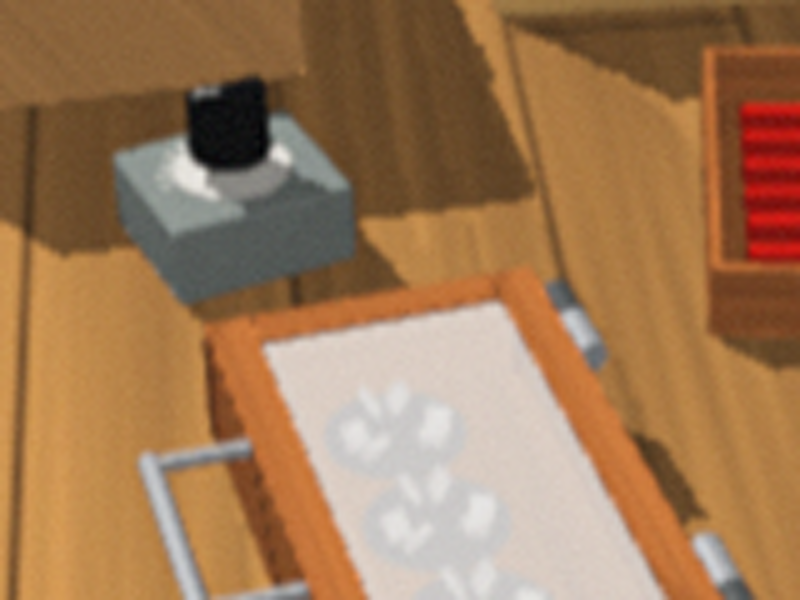

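The mirror rims are clear in both views. The feet barely show below the rims at this resolution, so I'll read each mirror's yaw once it is gripped and tilted towards the side camera. Next: measure the mirrors, the bar and the box.

```bash
cat >> h.py <<'E'
def brass(n,img):
    hsv=cv2.cvtColor(img,cv2.COLOR_BGR2HSV);m=cv2.inRange(hsv,(15,120,70),(32,255,255))
    out=[]
    for c in cv2.findContours(m,cv2.RETR_EXTERNAL,cv2.CHAIN_APPROX_NONE)[0]:
        if len(c)<30: continue
        x,y,w,h=cv2.boundingRect(c)
        if 14<w<70 and 14<h<70:
            e=cv2.fitEllipse(cv2.convexHull(c)); out.append((e,cv2.contourArea(cv2.convexHull(c))))
    return out
E
python3 - <<'E'
from h import *
np.set_printoptions(precision=4,suppress=True)
s=cv2.imread('pics/side0.png');t=cv2.imread('pics/top0.png')
for n,i in(('side',s),('top',t)):
    for e,a in brass(n,i): print(n,np.round(e[0],1),np.round(e[1],1),a,onz(n,*e[0],.02))
T=lambda x,y:(140+x/3.3,160+y/3.3)
for nm,p,z in(('barL',T(470,375),.059),('barR',T(612,346),.059),('lidFL',T(335,340),.063),('lidFR',T(720,264),.063),('lidBL',T(299,130),.063),('lidBR',T(678,55),.063),('knob',T(100,317),.083)): print(nm,onz('top',*p,z))
for n in('side','top'): print(n,ray(n,320,240)[0])
E
```

```text
side [365. 419.] [31.9 34.7] 858.5 [ 0.6198 -0.3461  0.02  ]
side [253.7 355.2] [25.9 31.4] 618.5 [ 0.4402 -0.1959  0.02  ]
side [353.  346.2] [26.  30.4] 603.0 [ 0.6202 -0.1939  0.02  ]
side [283.3 245.8] [14.6 31.2] 301.0 [0.503  0.1098 0.02  ]
side [106.9  50.1] [21.3 43.7] 596.5 [-0.1723  1.451   0.02  ]
side [263.3  14.1] [20.  22.5] 282.5 [0.4629 1.8329 0.02  ]
side [433.9   9.8] [19.8 22.1] 274.0 [1.2583 1.7796 0.02  ]
side [367.5   5.1] [27.2 61.8] 804.5 [0.9634 1.8999 0.02  ]
top [ 60.7 168.6] [13.  23.2] 168.0 [0.7516 0.6813 0.02  ]
top [ 33.4 144.4] [18.8 23.7] 224.0 [0.8171 0.756  0.02  ]
barL [0.4725 0.109  0.059 ]
barR [0.4924 0.0061 0.059 ]
lidFL [0.4985 0.2065 0.063 ]
lidFR [ 0.5509 -0.0731  0.063 ]
lidBL [0.6549 0.2358 0.063 ]
lidBR [ 0.7084 -0.0455  0.063 ]
knob [0.5148 0.3709 0.083 ]
side [ 0.5241 -0.851   0.7978]
top [0.3789 0.0086 1.1766]
```

```bash
cat >> h.py <<'E'
from scipy.spatial.transform import Rotation as Ro
def plan(P,jaw=None,N=8,tilt=0,sym=True,tx=None):
    """rows taking grasp point to P (m), tool y at world angle jaw deg (mod 180), tool down"""
    s=get_state();q=s['orientation'];R0=Ro.from_quat([q[1],q[2],q[3],q[0]])
    g=s['tcp_pos']+R0.apply([0,0,.155])
    yc=R0.apply([0,1,0]);cur=np.degrees(np.arctan2(yc[1],yc[0]))
    if jaw is None: jaw=cur
    d=(jaw-cur+90)%180-90 if sym else (jaw-cur+180)%360-180
    a=np.radians(cur+d);y=np.array([np.cos(a),np.sin(a),0]);z=np.array([0,0,-1.]);x=np.cross(y,z)
    R1=Ro.from_matrix(np.stack([x,y,z],1))
    rv=(R0.inv()*R1).as_rotvec()
    P=np.array(P);t0=s['tcp_pos'];t1=P-R1.apply([0,0,.155])
    print('grasp now',np.round(g*1000,1),'jaw',round(cur,2),'-> turn z deg',round(np.degrees(rv[2]),2),'j6',round(s['joint_pos'][5],2),'gap',round(s['finger_gap']*1000,1),'F',np.round(s['wrist_force'],1),'t',round(s['clock'],2))
    R=R0
    for i in range(N):
        sh=R.inv().apply((t1-t0)/N*1000); print(np.round(np.r_[sh,np.degrees(rv/N)],1).tolist())
        R=R*Ro.from_rotvec(rv/N)
E
python3 - <<'E'
from h import *
plan([.4815,.0576,.15],10.7,16)
E
```

```text
grasp now [ 191.6 -541.7  248.9] jaw -70.53 -> turn z deg -81.23 j6 1.43 gap 85.3 F [0.3 0.2 0.8] t 0.1
[29.6, -29.3, 6.2, -0.0, -0.0, -5.1]
[32.0, -26.5, 6.2, -0.0, -0.0, -5.1]
[34.3, -23.6, 6.2, -0.0, -0.0, -5.1]
[36.2, -20.5, 6.2, -0.0, -0.0, -5.1]
[37.9, -17.2, 6.2, -0.0, -0.0, -5.1]
[39.3, -13.8, 6.2, -0.0, -0.0, -5.1]
[40.3, -10.3, 6.2, -0.0, -0.0, -5.1]
[41.1, -6.6, 6.2, -0.0, -0.0, -5.1]
[41.5, -3.0, 6.2, -0.0, -0.0, -5.1]
[41.6, 0.7, 6.2, -0.0, -0.0, -5.1]
[41.4, 4.4, 6.2, -0.0, -0.0, -5.1]
[40.8, 8.0, 6.2, -0.0, -0.0, -5.1]
[40.0, 11.6, 6.2, -0.0, -0.0, -5.1]
[38.8, 15.1, 6.2, -0.0, -0.0, -5.1]
[37.3, 18.5, 6.2, -0.0, -0.0, -5.1]
[35.5, 21.7, 6.2, -0.0, -0.0, -5.1]
```

```bash
python3 -m crank '[[29.6,-29.3,6,0,0,-5.1,1],[32,-26.5,6,0,0,-5.1,1],[34.3,-23.6,6,0,0,-5.1,1],[36.2,-20.5,6,0,0,-5.1,1],[37.9,-17.2,6,0,0,-5.1,1],[39.3,-13.8,6,0,0,-5.1,1],[40.3,-10.3,6,0,0,-5.1,1],[41.1,-6.6,6,0,0,-5.1,1]]' 40
python3 -m crank '[[41.5,-3,6,0,0,-5.1,1],[41.6,0.7,6,0,0,-5.1,1],[41.4,4.4,6,0,0,-5.1,1],[40.8,8,6,0,0,-5.1,1],[40,11.6,6,0,0,-5.1,1],[38.8,15.1,6,0,0,-5.1,1],[37.3,18.5,6,0,0,-5.1,1],[35.5,21.7,6,0,0,-5.1,1]]'
python3 - <<'E'
from h import *
plan([.4815,.0576,.061],10.7,3)
cv2.imwrite('pics/side1.png',read_camera('side'))
E
```

```text
clock: 1.1
tcp_pos: [0.3364, -0.2409, 0.3563]
orientation: [-0.0, 0.864, 0.503, -0.0]
wrist_force: [0.5, -0.6, -0.3]
finger_gap: 0.0855
clock: 2.1
tcp_pos: [0.48, 0.0596, 0.3082]
orientation: [-0.0, 0.634, 0.773, -0.0]
wrist_force: [0.5, -0.0, 0.2]
finger_gap: 0.0855
grasp now [479.9  59.5 153.2] jaw 11.24 -> turn z deg 0.54 j6 1.33 gap 85.5 F [ 0.5 -0.   0.2] t 2.1
[-0.7, 0.4, 30.7, -0.0, 0.0, 0.2]
[-0.7, 0.4, 30.7, -0.0, 0.0, 0.2]
[-0.7, 0.4, 30.7, -0.0, 0.0, 0.2]
```

View pics/side1.png

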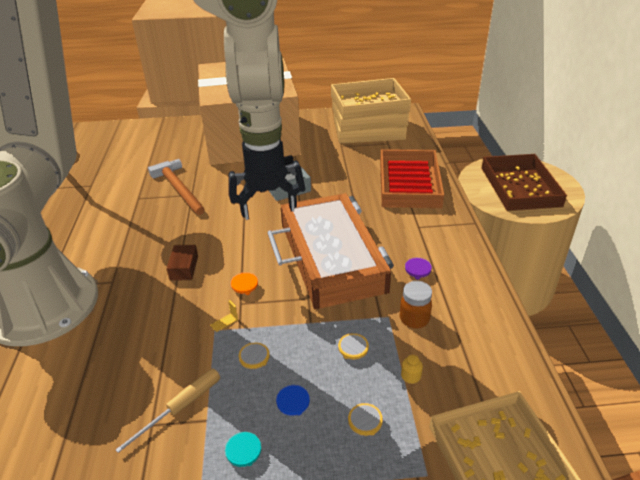

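Three mirrors on the mat and no fourth; the gripper is over the bar at (270,245). Descending and gripping.

```bash
python3 -m crank '[[-0.7,0.4,25,0,0,0.2,1],[-0.7,0.4,25,0,0,0.2,1],[-0.7,0.4,20,0,0,0.2,1],[0,0,22,0,0,0,1],[0,0,0,0,0,0,0],[0,0,0,0,0,0,0],[0,0,0,0,0,0,0],[0,0,0,0,0,0,0]]' 40
python3 -m crank '[[0,0,0,0,0,0,0],[0,0,0,0,0,0,0],[0,0,0,0,0,0,0],[0,0,0,0,0,0,0],[0,0,-3,0,0,0,0],[0,0,-3,0,0,0,0],[0,0,-3,0,0,0,0],[0,0,-3,0,0,0,0]]' 40
python3 - <<'E'
from h import *
plan([.4815,.0576,.061],10.7,1)
cv2.imwrite('pics/side2.png',read_camera('side'))
E
```

```text
clock: 3.15
tcp_pos: [0.4826, 0.0565, 0.2169]
orientation: [0.001, 0.64, 0.769, 0.002]
wrist_force: [14.4, 6.0, -1.6]
finger_gap: 0.0128
clock: 4.15
tcp_pos: [0.4841, 0.0567, 0.2294]
orientation: [0.002, 0.639, 0.769, 0.003]
wrist_force: [11.5, 4.4, -3.4]
finger_gap: 0.0085
grasp now [485.3  57.1  74.4] jaw 10.5 -> turn z deg -0.2 j6 1.34 gap 8.5 F [11.5  4.4 -3.4] t 4.15
[1.3, -2.5, 13.3, 0.4, -0.0, -0.2]
```

View pics/side2.png

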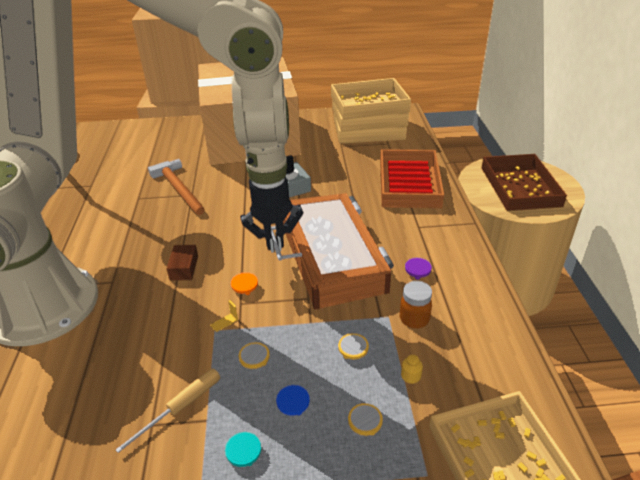

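Run:
```python
import numpy as np
p=np.linspace(.078,1.47,17)
for a,b in zip(p,p[1:]): print([0,round(205*(np.cos(a)-np.cos(b)),1),round(-205*(np.sin(b)-np.sin(a)),1),0,0,0,0])
```

```text
[0, np.float64(2.2), np.float64(-17.7), 0, 0, 0, 0]
[0, np.float64(3.7), np.float64(-17.4), 0, 0, 0, 0]
[0, np.float64(5.2), np.float64(-17.1), 0, 0, 0, 0]
[0, np.float64(6.7), np.float64(-16.5), 0, 0, 0, 0]
[0, np.float64(8.1), np.float64(-15.9), 0, 0, 0, 0]
[0, np.float64(9.4), np.float64(-15.1), 0, 0, 0, 0]
[0, np.float64(10.7), np.float64(-14.3), 0, 0, 0, 0]
[0, np.float64(11.9), np.float64(-13.3), 0, 0, 0, 0]
[0, np.float64(13.0), np.float64(-12.2), 0, 0, 0, 0]
[0, np.float64(14.0), np.float64(-11.0), 0, 0, 0, 0]
[0, np.float64(14.9), np.float64(-9.8), 0, 0, 0, 0]
[0, np.float64(15.7), np.float64(-8.4), 0, 0, 0, 0]
[0, np.float64(16.4), np.float64(-7.0), 0, 0, 0, 0]
[0, np.float64(16.9), np.float64(-5.6), 0, 0, 0, 0]
[0, np.float64(17.4), np.float64(-4.1), 0, 0, 0, 0]
[0, np.float64(17.6), np.float64(-2.6), 0, 0, 0, 0]
```

```bash
python3 -m crank '[[0,4.2,-17.7,0,0,0,0],[0,4.7,-17.4,0,0,0,0],[0,5.2,-17.1,0,0,0,0],[0,6.7,-16.5,0,0,0,0],[0,8.1,-15.9,0,0,0,0],[0,9.4,-15.1,0,0,0,0],[0,10.7,-14.3,0,0,0,0],[0,11.9,-13.3,0,0,0,0]]' 30
python3 - <<'E'
from h import *
plan([.4815,.0576,.061],10.7,1)
E
```

```text
clock: 5.2
tcp_pos: [0.5396, 0.0675, 0.3544]
orientation: [-0.003, 0.64, 0.769, -0.002]
wrist_force: [-2.8, 0.1, -1.2]
finger_gap: 0.0083
grasp now [538.4  67.4 199.4] jaw 10.47 -> turn z deg -0.23 j6 1.36 gap 8.3 F [-2.8  0.1 -1.2] t 5.2
[0.7, -57.9, 138.8, -0.4, -0.1, -0.2]
```

```bash
python3 -m crank '[[0,13,-12.2,0,0,0,0],[0,14,-11,0,0,0,0],[0,14.9,-9.8,0,0,0,0],[0,15.7,-8.4,0,0,0,0],[0,16.4,-7,0,0,0,0],[0,16.9,-5.6,0,0,0,0],[0,17.4,-4.1,0,0,0,0],[0,17.6,-2.6,0,0,0,0]]' 30
python3 - <<'E'
from h import *
plan([.4815,.0576,.061],10.7,1)
cv2.imwrite('pics/side3.png',read_camera('side'))
E
```

```text
clock: 6.2
tcp_pos: [0.6644, 0.0915, 0.417]
orientation: [-0.002, 0.639, 0.769, 0.0]
wrist_force: [-2.0, 4.4, 5.4]
finger_gap: 0.0083
grasp now [664.   91.9 262. ] jaw 10.54 -> turn z deg -0.16 j6 1.4 gap 8.3 F [-2.   4.4  5.4] t 6.2
[-0.4, -185.6, 201.3, -0.1, -0.2, -0.2]
```

View pics/side3.png

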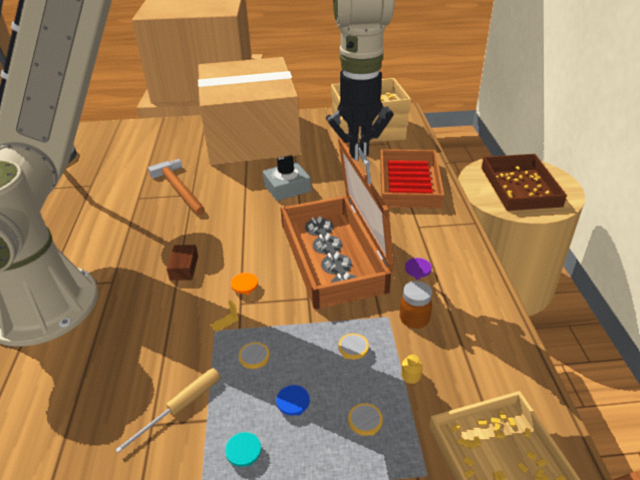

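The lid is upright and the four mounts are visible around (318,225) to (340,265). Releasing and lifting off.

```bash
python3 -m crank '[[0,0,0,0,0,0,0.6],[0,0,0,0,0,0,0.6],[0,0,0,0,0,0,0.6],[0,0,-10,0,0,0,0.6],[0,0,-20,0,0,0,0.6],[0,0,-20,0,0,0,0.6],[0,0,-20,0,0,0,0.6],[0,0,0,0,0,0,0.6]]' 30
python3 -m crank '[[0,-40,0,0,0,0,0.9],[0,-40,0,0,0,0,0.9],[0,-40,0,0,0,0,0.9],[0,-40,0,0,0,0,0.9],[0,-30,0,0,0,0,0.9],[0,-20,0,0,0,0,0.9],[0,0,0,0,0,0,0.9],[0,0,0,0,0,0,0.9]]' 30
python3 - <<'E'
from h import *
plan([.62,-.194,.1],10.7,1)
s=read_camera('side');t=read_camera('top')
cv2.imwrite('pics/side4.png',s);cv2.imwrite('pics/top4.png',t)
crop(s,250,150,160,120,5,'pics/s4z.png')
E
```

```text
clock: 7.25
tcp_pos: [0.665, 0.0901, 0.4892]
orientation: [0.002, 0.64, 0.769, 0.001]
wrist_force: [-0.0, 0.2, 0.0]
finger_gap: 0.0515
clock: 8.25
tcp_pos: [0.4589, 0.0521, 0.4864]
orientation: [0.0, 0.64, 0.769, 0.0]
wrist_force: [-0.6, 0.0, -0.2]
finger_gap: 0.0767
grasp now [458.9  52.1 331.4] jaw 10.46 -> turn z deg -0.24 j6 1.33 gap 76.7 F [-0.6  0.  -0.2] t 8.25
[-271.3, 113.7, 231.5, 0.0, 0.0, -0.2]
```

View pics/s4z.png

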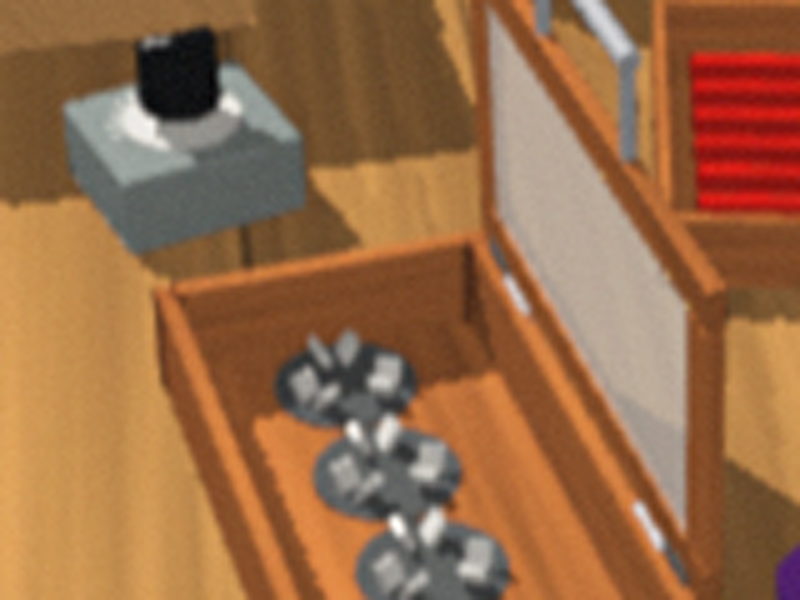

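View pics/top4.png

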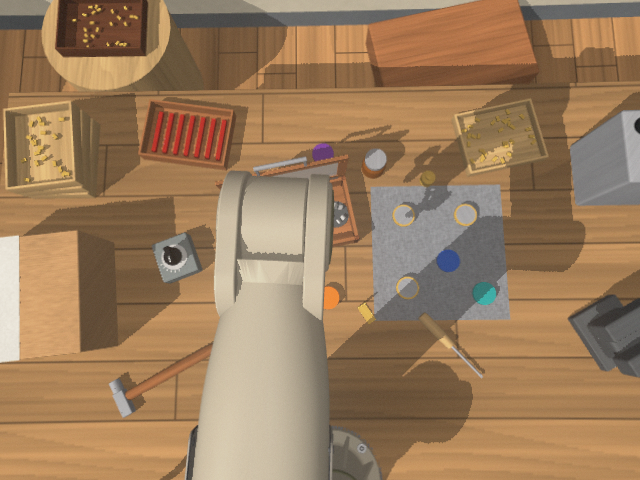

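Run:
```python
from h import *
t=cv2.imread('pics/top4.png');s=cv2.imread('pics/side4.png')
hsv=cv2.cvtColor(t,cv2.COLOR_BGR2HSV);m=cv2.inRange(hsv,(12,75,90),(32,255,255))
cv2.imwrite('pics/m4.png',cv2.resize(m[180:330,360:520],None,fx=4,fy=4))
for (x,y) in((404,215),(466,214),(407,288)):
    w=np.zeros_like(m);w[y-16:y+17,x-16:x+17]=m[y-16:y+17,x-16:x+17]
    p=cv2.findNonZero(w);e=cv2.fitEllipse(cv2.convexHull(p));print(np.round(e[0],1),np.round(e[1],1),np.round(onz('top',*e[0],.018),4))
for e,a in brass('side',s):
    if e[0][1]>300:print('side',np.round(e[0],1),np.round(e[1],1),np.round(onz('side',*e[0],.017),4))
plan([.440,-.196,.11],10.5,8)
```

```text
[403.1 215.1] [22.2 22.3] [ 0.6197 -0.1903  0.018 ]
[465.1 214.5] [22.2 23.3] [ 0.6193 -0.3445  0.018 ]
[407.1 287.5] [22.5 23.4] [ 0.439  -0.1931  0.018 ]
side [365. 419.] [31.9 34.8] [ 0.6202 -0.3442  0.017 ]
side [253.8 355.5] [25.6 31.3] [ 0.44   -0.1939  0.017 ]
side [353.  346.2] [25.9 30.4] [ 0.6205 -0.1913  0.017 ]
grasp now [459.2  52.2 331.3] jaw 10.47 -> turn z deg -0.03 j6 1.33 gap 77.0 F [-0.5  0.6 -0.7] t 8.35
[-30.1, -8.0, 27.7, -0.0, 0.0, -0.0]
[-30.1, -8.0, 27.7, -0.0, 0.0, -0.0]
[-30.1, -8.0, 27.7, -0.0, 0.0, -0.0]
[-30.1, -8.0, 27.7, -0.0, 0.0, -0.0]
[-30.1, -8.0, 27.7, -0.0, 0.0, -0.0]
[-30.1, -8.0, 27.7, -0.0, 0.0, -0.0]
[-30.1, -8.0, 27.7, -0.0, 0.0, -0.0]
[-30.1, -8.0, 27.7, -0.0, 0.0, -0.0]
```

```bash
python3 -m crank '[[-30,-8,27,0,0,0,1],[-30,-8,27,0,0,0,1],[-30,-8,27,0,0,0,1],[-30,-8,28,0,0,0,1],[-30,-8,28,0,0,0,1],[-30,-8,28,0,0,0,1],[-30,-8,28,0,0,0,1],[-28,-8,27,0,0,0,1]]' 40
python3 - <<'E'
from h import *
plan([.4395,-.1935,.019],None,4)
s=read_camera('side');t=read_camera('top')
cv2.imwrite('pics/side5.png',s);cv2.imwrite('pics/top5.png',t)
crop(t,220,130,160,130,5,'pics/t5z.png')
crop(s,260,170,160,130,5,'pics/s5z.png')
E
```

```text
clock: 9.35
tcp_pos: [0.4392, -0.1949, 0.2653]
orientation: [-0.0, 0.64, 0.769, -0.0]
wrist_force: [0.3, -0.2, 0.1]
finger_gap: 0.0855
grasp now [ 439.2 -194.9  110.3] jaw 10.47 -> turn z deg -0.0 j6 0.8 gap 85.5 F [ 0.3 -0.2  0.1] t 9.35
[0.3, 0.1, 22.8, -0.0, -0.0, -0.0]
[0.3, 0.1, 22.8, -0.0, -0.0, -0.0]
[0.3, 0.1, 22.8, -0.0, -0.0, -0.0]
[0.3, 0.1, 22.8, -0.0, -0.0, -0.0]
```

View pics/t5z.png

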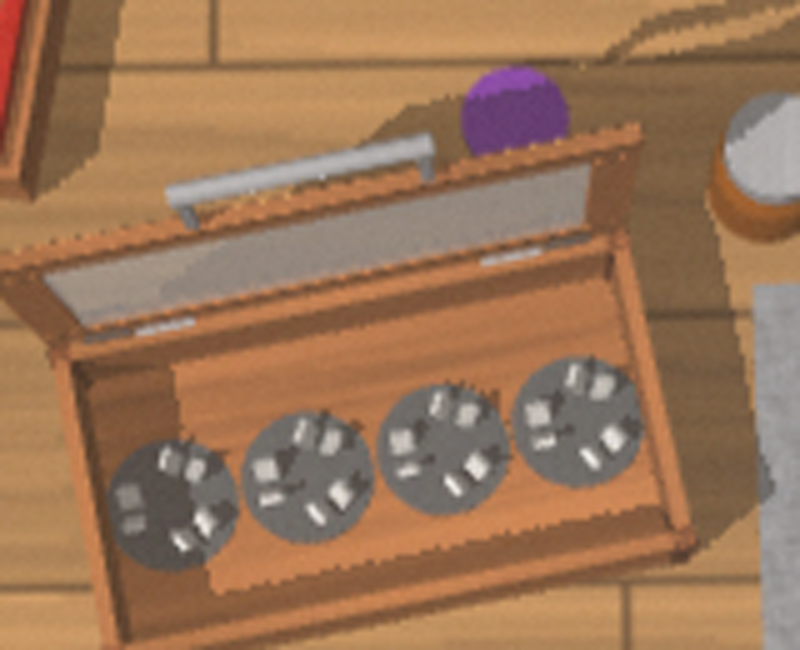

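View pics/s5z.png

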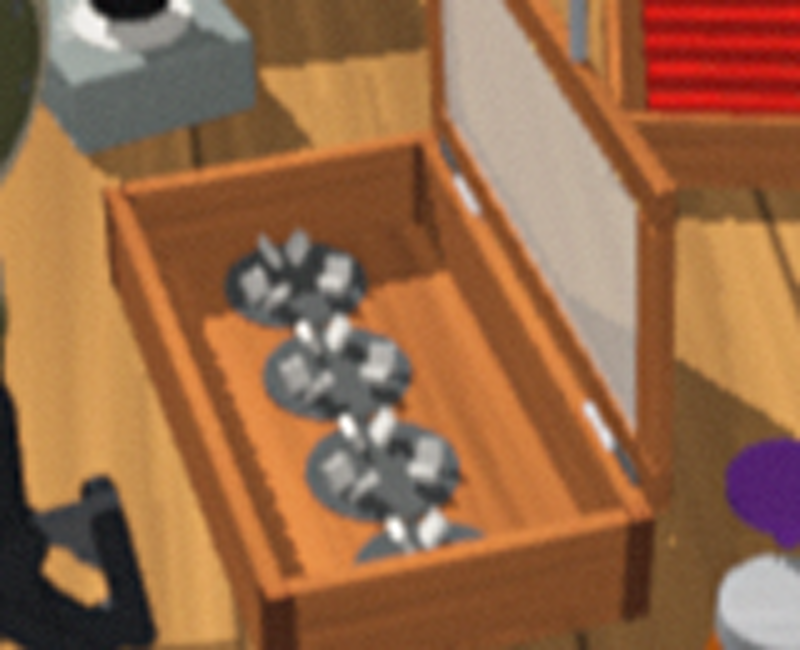

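The lid holds open, and the four mounts show at top crop x 172, 308, 444, 579, each with a groove pointing left (+y). Computing the seats and gripping mirror A.

```bash
python3 -m crank '[[0.3,0,25,0,0,0,1],[0.3,0,25,0,0,0,1],[0.3,0,25,0,0,0,1],[0.3,0,16,0,0,0,1],[0,0,0,0,0,0,0.3],[0,0,0,0,0,0,0.3],[0,0,0,0,0,0,0.3],[0,0,0,0,0,0,0.3]]' 40
python3 - <<'E'
from h import *
np.set_printoptions(precision=4,suppress=True)
t=cv2.imread('pics/top5.png');s=cv2.imread('pics/side5.png')
for a,b in zip([(172,506),(308,477),(444,449),(579,421)],[(297,283),(338,374),(384,472),None]):
    T=(220+a[0]/5,130+a[1]/5); print('top z10',onz('top',*T,.010)[:2],end=' ')
    if b:
        S=(260+b[0]/5,170+b[1]/5); print('side z10',onz('side',*S,.010)[:2],tri(*S,*T))
    else: print()
# rim corners of the box, front-left/front-right/back-right top z=.055
for c in((115,648),(690,552),(620,240),(62,355)): print(onz('top',220+c[0]/5,130+c[1]/5,.055))
plan([.4395,-.1935,.019],None,1)
E
```

```text
clock: 10.45
tcp_pos: [0.4394, -0.1927, 0.1767]
orientation: [0.001, 0.64, 0.769, 0.0]
wrist_force: [3.1, 0.1, 2.2]
finger_gap: 0.0539
top z10 [0.5847 0.1846] side z10 [0.5897 0.1845] (array([0.5874, 0.185 , 0.009 ]), np.float64(0.00487973782247183))
top z10 [0.5988 0.1158] side z10 [0.6026 0.1146] (array([0.6009, 0.1161, 0.0083]), np.float64(0.0035917297484326285))
top z10 [0.6124 0.0468] side z10 [0.6161 0.0454] (array([0.6145, 0.047 , 0.0081]), np.float64(0.003492567668187651))
top z10 [ 0.626  -0.0218] 
[0.5077 0.2045 0.055 ]
[ 0.5512 -0.0732  0.055 ]
[ 0.7074 -0.0423  0.055 ]
[0.6528 0.2329 0.055 ]
grasp now [ 439.7 -192.8   21.7] jaw 10.48 -> turn z deg -0.0 j6 0.81 gap 53.9 F [3.1 0.1 2.2] t 10.45
[-0.9, -0.0, 2.7, 0.1, 0.1, -0.0]
```

Gap 53.9 mm means the mirror is gripped. Lifting it and tilting the underside towards the side camera to read the feet.

```bash
python3 -m crank '[[0,0,-5,0,0,0,0.3],[0,0,-30,0,0,0,0.3],[0,0,-45,0,0,0,0.3],[0,0,-50,0,0,0,0.3],[0,0,-50,0,0,0,0.3],[0,0,-50,0,0,0,0.3],[0,0,-50,0,0,0,0.3],[0,0,-50,0,0,0,0.3]]' 60
python3 -m crank '[[0,0,-40,0,0,0,0.3],[0,0,-30,0,-9,0,0.3],[0,0,0,0,-9,0,0.3],[0,0,0,0,-9,0,0.3],[0,0,0,0,-9,0,0.3],[0,0,0,0,-9,0,0.3],[0,0,0,0,-5,0,0.3],[0,0,0,0,0,0,0.3]]' 60
python3 - <<'E'
from h import *
plan([.4395,-.1935,.019],None,1)
s=read_camera('side')
cv2.imwrite('pics/side6.png',s)
st=get_state();q=st['orientation'];R=Ro.from_quat([q[1],q[2],q[3],q[0]]);g=st['tcp_pos']+R.apply([0,0,.155])
u=proj('side',g)[0];print(g,u,R.as_matrix())
x,y=int(u[0])-80,int(u[1])-60
crop(s,max(x,0),max(y,0),160,120,5,'pics/s6z.png')
E
```

```text
clock: 11.45
tcp_pos: [0.4377, -0.192, 0.5072]
orientation: [-0.0, 0.64, 0.769, -0.0]
wrist_force: [-0.0, -0.4, -2.4]
finger_gap: 0.0533
clock: 12.45
tcp_pos: [0.4376, -0.1915, 0.5746]
orientation: [0.324, 0.579, 0.697, -0.27]
wrist_force: [-1.1, -0.1, -2.4]
finger_gap: 0.0535
grasp now [ 459.1 -308.1  474.7] jaw 10.51 -> turn z deg 0.04 j6 0.76 gap 53.5 F [-1.1 -0.1 -2.4] t 12.45
[304.9, 2.1, 259.9, -0.1, 49.9, 0.0]
[ 0.45925525 -0.30831589  0.47496779] [229.39209569 168.83414341] [[-0.11869012  0.98325633  0.1382738 ]
 [ 0.63393896  0.18222124 -0.75160948]
 [-0.7642212  -0.00155147 -0.64495236]]
```

View pics/s6z.png

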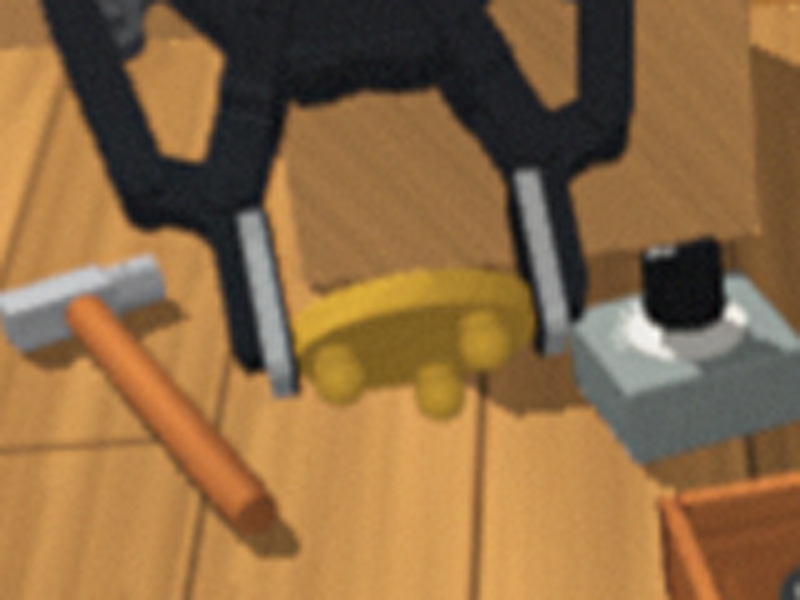

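View pics/side6.png

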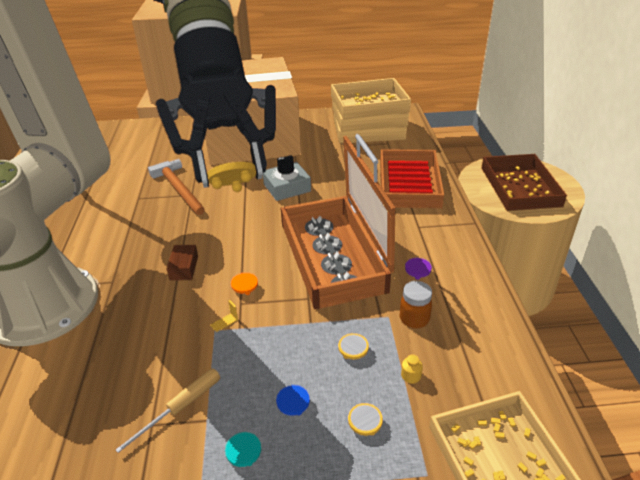

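The underside is visible with feet at crop (338,373), (438,388) and (484,340). Solving for the mirror's yaw and centre in the tool frame.

```bash
cat >> h.py <<'E'
from scipy.optimize import least_squares
def toolR():
    st=get_state();q=st['orientation'];return st['tcp_pos'],Ro.from_quat([q[1],q[2],q[3],q[0]])
def feet(px,phi_tool=None):
    """px: 3 side pixels, feet order any. returns cx,cy,d (m, tool frame; d of foot centres), yaw of a foot (deg, tool frame)"""
    t,R=toolR();px=np.array(px,float);c=[]
    for u in px:   # start: rays onto plane d=.165
        o,r=ray('side',*u);n=R.apply([0,0,1]);p=o+r*(((t+n*.165)-o)@n)/(r@n);c.append(R.inv().apply(p-t))
    c=np.array(c);ang=np.arctan2(*(c-c.mean(0))[:,[1,0]].T)
    base=ang[0];order=[0]+sorted([1,2],key=lambda i:(ang[i]-base)%(2*np.pi))
    px=px[order]
    def f(x):
        P=[[x[0]+.019*np.cos(x[3]+k*2*np.pi/3),x[1]+.019*np.sin(x[3]+k*2*np.pi/3),x[2]] for k in range(3)]
        return (proj('side',t+R.apply(P))-px).ravel()
    s=least_squares(f,[c[:,0].mean(),c[:,1].mean(),.165,base],x_scale=[.01,.01,.01,.1]);x=s.x
    print('cx,cy,d mm',np.round(x[:3]*1000,1),'foot yaw tool',round(np.degrees(x[3])%120,1),'rms px',np.sqrt(np.mean(s.fun**2)))
    return x
E
python3 - <<'E'
from h import *
t,R=toolR();g=t+R.apply([0,0,.155]);u=proj('side',g)[0];x0,y0=int(u[0])-80,int(u[1])-60
feet([(x0+a/5,y0+b/5) for a,b in((338,373),(438,388),(484,340))])
E
```

```text
cx,cy,d mm [1.000e-01 1.200e+00 1.702e+02] foot yaw tool 12.6 rms px 0.1859576348903515
```

Run:
```python
from h import *
plan([.5879,.1843,.15],23.5,16)
```

```text
grasp now [ 459.3 -308.3  475. ] jaw 10.5 -> turn z deg -12.13 j6 0.76 gap 53.2 F [-0.3 -0.5 -2.2] t 12.5
[26.7, 13.5, -5.5, -0.4, 3.1, -0.8]
[26.8, 13.9, -4.0, -0.4, 3.1, -0.8]
[26.7, 14.3, -2.4, -0.4, 3.1, -0.8]
[26.6, 14.7, -0.9, -0.4, 3.1, -0.8]
[26.5, 15.0, 0.6, -0.4, 3.1, -0.8]
[26.2, 15.3, 2.2, -0.4, 3.1, -0.8]
[25.8, 15.7, 3.7, -0.4, 3.1, -0.8]
[25.4, 16.0, 5.2, -0.4, 3.1, -0.8]
[24.8, 16.3, 6.6, -0.4, 3.1, -0.8]
[24.2, 16.6, 8.0, -0.4, 3.1, -0.8]
[23.5, 16.8, 9.4, -0.4, 3.1, -0.8]
[22.8, 17.1, 10.8, -0.4, 3.1, -0.8]
[21.9, 17.3, 12.1, -0.4, 3.1, -0.8]
[21.0, 17.5, 13.4, -0.4, 3.1, -0.8]
[20.0, 17.7, 14.6, -0.4, 3.1, -0.8]
[18.9, 17.8, 15.8, -0.4, 3.1, -0.8]
```

```bash
python3 -m crank '[[26.7,13.5,-5.5,-0.4,3.1,-0.8,0.3],[26.8,13.9,-4,-0.4,3.1,-0.8,0.3],[26.7,14.3,-2.4,-0.4,3.1,-0.8,0.3],[26.6,14.7,-0.9,-0.4,3.1,-0.8,0.3],[26.5,15,0.6,-0.4,3.1,-0.8,0.3],[26.2,15.3,2.2,-0.4,3.1,-0.8,0.3],[25.8,15.7,3.7,-0.4,3.1,-0.8,0.3],[25.4,16,5.2,-0.4,3.1,-0.8,0.3]]' 60
python3 -m crank '[[24.8,16.3,6.6,-0.4,3.1,-0.8,0.3],[24.2,16.6,8,-0.4,3.1,-0.8,0.3],[23.5,16.8,9.4,-0.4,3.1,-0.8,0.3],[22.8,17.1,10.8,-0.4,3.1,-0.8,0.3],[21.9,17.3,12.1,-0.4,3.1,-0.8,0.3],[21,17.5,13.4,-0.4,3.1,-0.8,0.3],[20,17.7,14.6,-0.4,3.1,-0.8,0.3],[18.9,17.8,15.8,-0.4,3.1,-0.8,0.3]]' 60
python3 - <<'E'
from h import *
plan([.5879,.1843,.06],23.5,4)
E
```

```text
clock: 13.5
tcp_pos: [0.5138, -0.0039, 0.4398]
orientation: [0.166, 0.576, 0.789, -0.137]
wrist_force: [-0.4, -0.1, -2.2]
finger_gap: 0.0535
clock: 14.5
tcp_pos: [0.5878, 0.1847, 0.3047]
orientation: [0.001, 0.543, 0.84, 0.002]
wrist_force: [0.2, 0.1, -2.2]
finger_gap: 0.0535
grasp now [588.5 185.  149.7] jaw 24.27 -> turn z deg 0.77 j6 1.32 gap 53.5 F [ 0.2  0.1 -2.2] t 14.5
[-0.1, -0.1, 22.4, 0.1, 0.0, 0.2]
[-0.1, -0.1, 22.4, 0.1, 0.0, 0.2]
[-0.1, -0.1, 22.4, 0.1, 0.0, 0.2]
[-0.1, -0.1, 22.4, 0.1, 0.0, 0.2]
```

```bash
python3 -m crank '[[-0.1,-0.1,24,0.1,0,0.2,0.3],[-0.1,-0.1,24,0.1,0,0.2,0.3],[-0.1,-0.1,24,0.1,0,0.2,0.3],[-0.1,-0.1,20,0.1,0,0.2,0.3],[0,0,10,0,0,0,0.3],[0,0,0,0,0,0,0.3],[0,0,0,0,0,0,0.3],[0,0,0,0,0,0,0.3]]' 60
python3 - <<'E'
from h import *
plan([.5879,.1843,.0352],23.5,4)
s=read_camera('side');t=read_camera('top')
cv2.imwrite('pics/side7.png',s)
crop(s,260,160,160,120,5,'pics/s7z.png')
crop(t,210,150,160,120,5,'pics/t7z.png')
E
```

```text
clock: 15.5
tcp_pos: [0.5878, 0.1837, 0.2045]
orientation: [0.002, 0.548, 0.836, -0.001]
wrist_force: [-0.8, -0.0, -2.5]
finger_gap: 0.0538
grasp now [588.2 183.2  49.5] jaw 23.52 -> turn z deg 0.02 j6 1.33 gap 53.8 F [-0.8 -0.  -2.5] t 15.5
[0.1, 0.1, 3.6, 0.0, 0.1, 0.0]
[0.1, 0.1, 3.6, 0.0, 0.1, 0.0]
[0.1, 0.1, 3.6, 0.0, 0.1, 0.0]
[0.1, 0.1, 3.6, 0.0, 0.1, 0.0]
```

View pics/s7z.png

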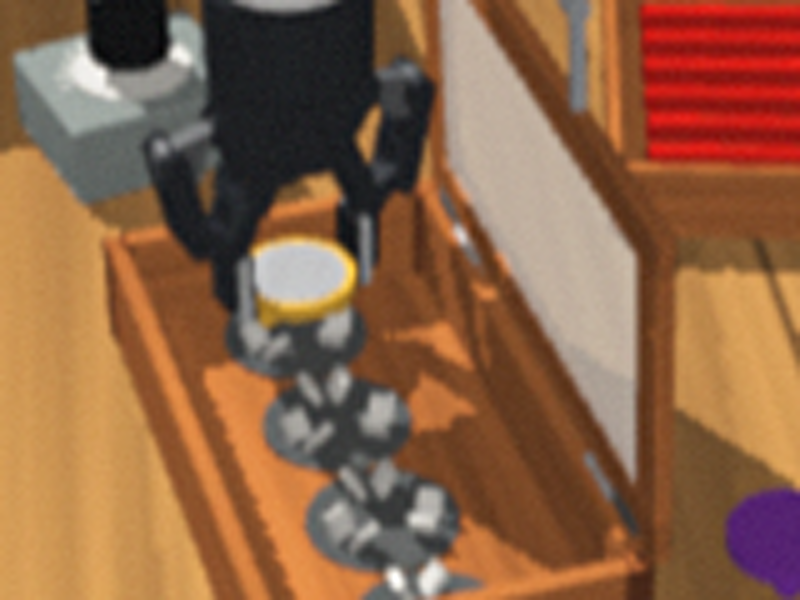

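Run:
```python
from h import *
t,R=toolR()
print('held face via side',onz('side',260+302/5,160+275/5,.0483),'tcp',t, 'proj',(proj('side',[t[0],t[1],.0483])-[260,160])*5)
```

```text
held face via side [0.59241809 0.17787604 0.0483    ] tcp [0.58755944 0.18368682 0.20423445] proj [[290.48471155 268.35767675]]
```

```bash
python3 -m crank '[[0,0.2,3,0,0,0,0.3],[0,0,3,0,0,0,0.3],[0,0,3,0,0,0,0.3],[0,0,2,0,0,0,0.3],[0,0,2,0,0,0,0.3],[0,0,1,0,0,0,0.3],[0,0,0,0,0,0,0.3],[0,0,0,0,0,0,0.3]]' 40
python3 - <<'E'
from h import *
plan([.5879,.1843,.0352],23.5,4)
E
```

```text
clock: 16.6
tcp_pos: [0.5873, 0.1853, 0.1919]
orientation: [0.001, 0.547, 0.837, 0.001]
wrist_force: [-6.0, 7.3, 13.3]
finger_gap: 0.0533
grasp now [587.7 185.5  36.9] jaw 23.62 -> turn z deg 0.12 j6 1.33 gap 53.3 F [-6.   7.3 13.3] t 16.6
[-0.3, 0.0, 0.4, 0.0, -0.0, 0.0]
[-0.3, 0.0, 0.4, 0.0, -0.0, 0.0]
[-0.3, 0.0, 0.4, 0.0, -0.0, 0.0]
[-0.3, 0.0, 0.4, 0.0, -0.0, 0.0]
```

```bash
python3 -m crank '[[0,0,0,0,0,0,0.72],[0,0,0,0,0,0,0.75],[0,0,0,0,0,0,0.8],[0,0,0,0,0,0,0.8],[0,0,-15,0,0,0,0.8],[0,0,-30,0,0,0,0.8],[0,0,-40,0,0,0,0.8],[0,0,-40,0,0,0,0.8]]' 40
python3 - <<'E'
from h import *
plan([.6200,-.1910,.11],10.5,12)
E
```

```text
clock: 17.6
tcp_pos: [0.5873, 0.184, 0.3166]
orientation: [0.001, 0.548, 0.836, -0.001]
wrist_force: [0.6, 0.8, -0.7]
finger_gap: 0.0683
grasp now [587.5 183.5 161.6] jaw 23.52 -> turn z deg 13.02 j6 1.33 gap 68.3 F [ 0.6  0.8 -0.7] t 17.6
[-29.7, -10.0, 4.4, 0.0, 0.0, 1.1]
[-29.9, -9.4, 4.4, 0.0, 0.0, 1.1]
[-30.1, -8.8, 4.4, 0.0, 0.0, 1.1]
[-30.2, -8.3, 4.4, 0.0, 0.0, 1.1]
[-30.4, -7.7, 4.4, 0.0, 0.0, 1.1]
[-30.5, -7.1, 4.4, 0.0, 0.0, 1.1]
[-30.7, -6.5, 4.4, 0.0, 0.0, 1.1]
[-30.8, -6.0, 4.3, 0.0, 0.0, 1.1]
[-30.9, -5.4, 4.3, 0.0, 0.0, 1.1]
[-31.0, -4.8, 4.3, 0.0, 0.0, 1.1]
[-31.1, -4.2, 4.3, 0.0, 0.0, 1.1]
[-31.2, -3.6, 4.3, 0.0, 0.0, 1.1]
```

```bash
python3 -m crank '[[-30,-10,0,0,0,1,0.9],[-30,-9.5,0,0,0,1,0.9],[-30,-9,0,0,0,1.1,0.9],[-30,-8,0,0,0,1.1,1],[-30,-8,0,0,0,1.1,1],[-30,-7,0,0,0,1.1,1],[-31,-7,0,0,0,1.1,1],[-31,-6,0,0,0,1.1,1]]' 40
python3 -m crank '[[-31,-5,10,0,0,1.1,1],[-31,-5,10,0,0,1.1,1],[-31,-4,10,0,0,1.1,1],[-31,-4,10,0,0,1.1,1],[0,0,10,0,0,0,1],[0,0,0,0,0,0,1],[0,0,0,0,0,0,1],[0,0,0,0,0,0,1]]' 40
python3 - <<'E'
from h import *
s=read_camera('side');t=read_camera('top')
cv2.imwrite('pics/side8.png',s);cv2.imwrite('pics/top8.png',t)
im=np.hstack([cv2.resize(s[170:290,270:370],None,fx=4,fy=4,interpolation=2),cv2.resize(t[190:310,225:325],None,fx=4,fy=4,interpolation=2)])
cv2.imwrite('pics/z8.png',im)
plan([.6200,-.1910,.019],10.5,4)
E
```

```text
clock: 18.6
tcp_pos: [0.6089, -0.0667, 0.3166]
orientation: [0.002, 0.61, 0.793, -0.001]
wrist_force: [0.7, 0.5, -0.0]
finger_gap: 0.0855
clock: 19.6
tcp_pos: [0.6201, -0.1898, 0.2665]
orientation: [0.002, 0.639, 0.769, -0.001]
wrist_force: [-0.3, -0.9, -0.2]
finger_gap: 0.0858
grasp now [ 620.3 -190.6  111.3] jaw 10.58 -> turn z deg 0.08 j6 0.97 gap 85.7 F [ 0.2  0.4 -0.3] t 19.7
[-0.1, -0.1, 23.1, 0.0, 0.1, 0.0]
[-0.2, -0.1, 23.1, 0.0, 0.1, 0.0]
[-0.2, -0.1, 23.1, 0.0, 0.1, 0.0]
[-0.2, -0.1, 23.1, 0.0, 0.1, 0.0]
```

View pics/z8.png

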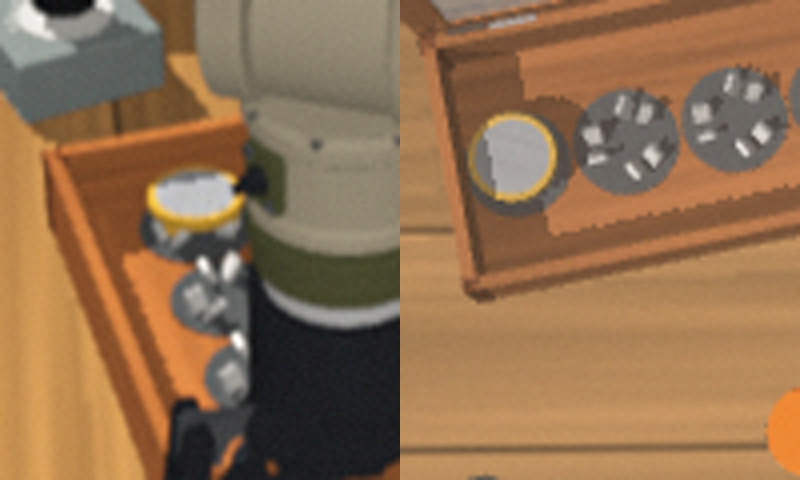

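View pics/side8.png

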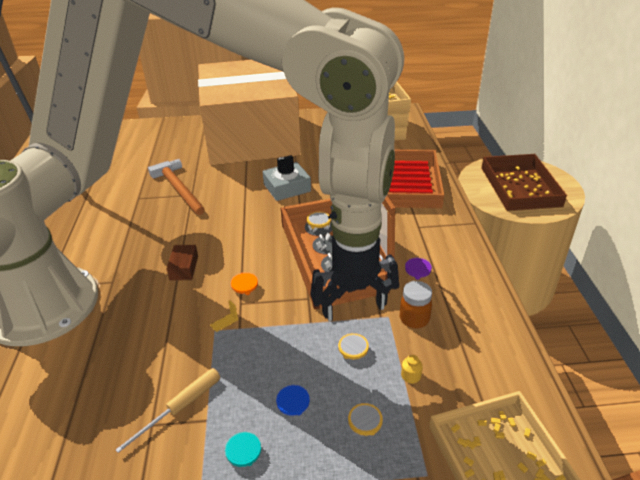

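```bash
cat >> h.py <<'E'
def rim(n,img,x,y,z,r=20,lo=(12,75,60)):
    hsv=cv2.cvtColor(img,cv2.COLOR_BGR2HSV);m=cv2.inRange(hsv,lo,(34,255,255));w=np.zeros_like(m);w[y-r:y+r+1,x-r:x+r+1]=m[y-r:y+r+1,x-r:x+r+1]
    c=max(cv2.findContours(w,cv2.RETR_EXTERNAL,cv2.CHAIN_APPROX_NONE)[0],key=lambda c:cv2.contourArea(cv2.convexHull(c)))
    e=cv2.fitEllipse(cv2.convexHull(c));print(n,np.round(e[0],1),np.round(e[1],1),np.round(e[2]),np.round(onz(n,*e[0],z),4))
E
python3 - <<'E'
from h import *
t=cv2.imread('pics/top8.png')
rim('top',t,253,229,.034,lo=(18,110,60),r=13)
print(onz('top',253,229,.034))
for k in((.5847,.1846),(.5879,.1843)): print(proj('top',[*k,.034]))
E
python3 -m crank '[[-0.1,-0.1,25,0,0,0,1],[-0.1,-0.1,25,0,0,0,1],[-0.1,-0.1,25,0,0,0,1],[-0.1,-0.1,15,0,0,0,1],[0,0,0,0,0,0,0.3],[0,0,0,0,0,0,0.3],[0,0,0,0,0,0,0.3],[0,0,0,0,0,0,0.3]]' 60
```

```text
top [252.7 228.9] [21.7 22.3] 22.0 [0.5863 0.1854 0.034 ]
[0.5860459  0.18455236 0.034     ]
[[252.97387111 229.53470754]]
[[253.11116754 228.26282419]]
clock: 20.7
tcp_pos: [0.6203, -0.1917, 0.1771]
orientation: [0.003, 0.639, 0.769, -0.001]
wrist_force: [-0.3, 1.0, 4.1]
finger_gap: 0.0535
```

```bash
python3 -m crank '[[0,0,-5,0,0,0,0.3],[0,0,-30,0,0,0,0.3],[0,0,-45,0,0,0,0.3],[5,-28,-50,0,0,0,0.3],[5,-28,-50,0,0,0,0.3],[5,-28,-50,0,0,0,0.3],[5,-28,-50,0,0,0,0.3],[5,-28,-50,0,0,0,0.3]]' 60
python3 -m crank '[[5,-27,-40,0,0,0,0.3],[0,0,-30,0,-9,0,0.3],[0,0,0,0,-9,0,0.3],[0,0,0,0,-9,0,0.3],[0,0,0,0,-9,0,0.3],[0,0,0,0,-9,0,0.3],[0,0,0,0,-5,0,0.3],[0,0,0,0,0,0,0.3]]' 60
cat >> h.py <<'E'
def tiltview(k):
    s=read_camera('side');cv2.imwrite(f'pics/side{k}.png',s)
    t,R=toolR();g=t+R.apply([0,0,.155]);u=proj('side',g)[0];x0,y0=int(u[0])-80,int(u[1])-60
    print('origin',x0,y0,'gap',get_state()['finger_gap'],t);crop(s,x0,y0,160,120,5,f'pics/s{k}z.png')
E
python3 - <<'E'
from h import *
tiltview(9)
E
```

```text
clock: 21.7
tcp_pos: [0.4758, -0.191, 0.5072]
orientation: [0.001, 0.639, 0.769, -0.001]
wrist_force: [0.5, -1.6, -2.3]
finger_gap: 0.0532
clock: 22.7
tcp_pos: [0.4489, -0.1903, 0.5748]
orientation: [0.326, 0.579, 0.697, -0.271]
wrist_force: [0.3, -0.3, -1.4]
finger_gap: 0.0537
origin 159 107 gap 0.05336424146966255 [ 0.44909704 -0.19054558  0.57505158]
```

View pics/s9z.png

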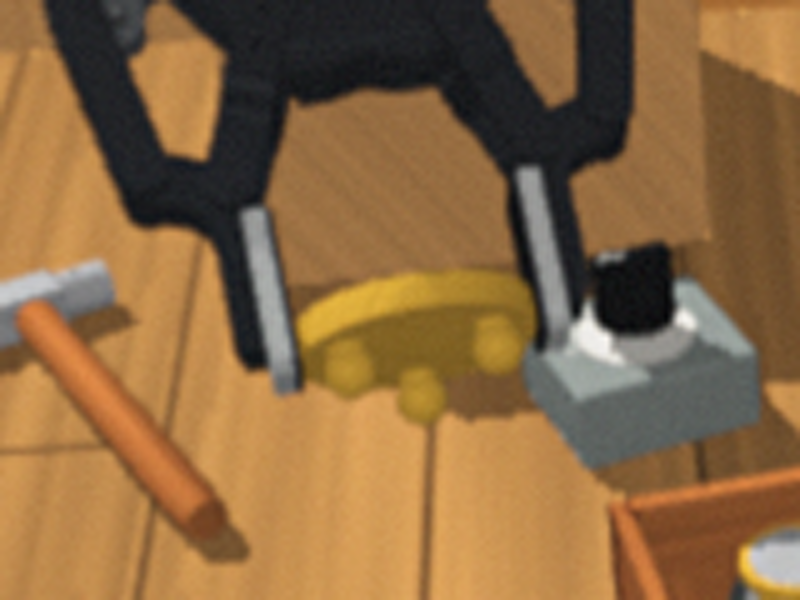

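Feet at crop (348,366), (421,394) and (496,344).

Run:
```python
from h import *
x=feet([(159+a/5,107+b/5) for a,b in((348,366),(421,394),(496,344))])
j=(10.9+np.degrees(x[3]))%120
c=min([j+k*120-360 for k in range(6)],key=lambda v:abs((v-10.9+90)%180-90));print('jaw',c)
plan([.6007,.1164,.13],c,16)
```

```text
cx,cy,d mm [  1.7   1.2 170.6] foot yaw tool 0.2 rms px 0.1339817788209802
jaw 11.107922367866081
grasp now [ 470.8 -307.4  475.5] jaw 10.57 -> turn z deg -0.48 j6 0.77 gap 53.4 F [-0.1 -0.5 -2.1] t 22.75
[24.9, 12.9, -1.5, -0.0, 3.1, -0.0]
[24.9, 12.9, -0.1, -0.0, 3.1, -0.0]
[24.9, 12.9, 1.2, -0.0, 3.1, -0.0]
[24.8, 12.9, 2.6, -0.0, 3.1, -0.0]
[24.6, 12.9, 3.9, -0.0, 3.1, -0.0]
[24.3, 12.9, 5.3, -0.0, 3.1, -0.0]
[24.0, 12.9, 6.6, -0.0, 3.1, -0.0]
[23.6, 12.9, 7.9, -0.0, 3.1, -0.0]
[23.1, 12.9, 9.2, -0.0, 3.1, -0.0]
[22.6, 13.0, 10.4, -0.0, 3.1, -0.0]
[22.0, 13.0, 11.7, -0.0, 3.1, -0.0]
[21.3, 13.0, 12.9, -0.0, 3.1, -0.0]
[20.5, 13.0, 14.0, -0.0, 3.1, -0.0]
[19.7, 13.0, 15.1, -0.0, 3.1, -0.0]
[18.9, 13.0, 16.2, -0.0, 3.1, -0.0]
[18.0, 13.0, 17.2, -0.0, 3.1, -0.0]
```

```bash
python3 -m crank '[[24.8,12.9,-1.5,0,3.1,0,0.3],[24.8,12.9,0,0,3.1,0,0.3],[24.8,12.9,1.2,0,3.1,0,0.3],[24.7,12.9,2.6,0,3.1,0,0.3],[24.5,12.9,3.9,0,3.1,0,0.3],[24.2,12.9,5.3,0,3.1,0,0.3],[23.9,12.9,6.6,0,3.1,0,0.3],[23.5,12.9,7.9,0,3.1,0,0.3]]' 60
python3 -m crank '[[23,12.9,9.2,0,3.1,0,0.3],[22.5,13,10.4,0,3.1,0,0.3],[21.9,13,11.7,0,3.1,0,0.3],[21.2,13,12.9,0,3.1,0,0.3],[20.4,13,14,0,3.1,0,0.3],[19.6,13,15.1,0,3.1,0,0.3],[18.8,13,16.2,0,3.1,0,0.3],[18,13,17.2,0,3.1,0,0.3]]' 60
python3 - <<'E'
from h import *
plan([.6010,.1148,.05],11.1,4)
E
```

```text
clock: 23.75
tcp_pos: [0.527, -0.0387, 0.4301]
orientation: [0.167, 0.624, 0.75, -0.14]
wrist_force: [0.2, -0.2, -2.6]
finger_gap: 0.0533
clock: 24.75
tcp_pos: [0.6049, 0.1123, 0.284]
orientation: [0.003, 0.64, 0.769, -0.003]
wrist_force: [0.6, -0.7, -2.1]
finger_gap: 0.0538
grasp now [604.9 111.1 129. ] jaw 10.44 -> turn z deg -0.66 j6 1.44 gap 53.8 F [ 0.6 -0.7 -2.1] t 24.75
[0.9, -0.8, 19.7, -0.0, 0.1, -0.2]
[0.9, -0.8, 19.7, -0.0, 0.1, -0.2]
[0.9, -0.8, 19.7, -0.0, 0.1, -0.2]
[0.8, -0.8, 19.7, -0.0, 0.1, -0.2]
```

```bash
python3 -m crank '[[0.9,-0.8,20,0,0.1,-0.2,0.3],[0.9,-0.8,20,0,0.1,-0.2,0.3],[0.9,-0.8,20,0,0.1,-0.2,0.3],[0.9,-0.8,20,0,0.1,-0.2,0.3],[0,0,0,0,0,0,0.3],[0,0,0,0,0,0,0.3],[0,0,0,0,0,0,0.3],[0,0,0,0,0,0,0.3]]' 60
python3 - <<'E'
from h import *
plan([.6010,.1148,.0355],11.1,1)
E
```

```text
clock: 25.75
tcp_pos: [0.6007, 0.1144, 0.2055]
orientation: [0.002, 0.634, 0.773, -0.001]
wrist_force: [-0.2, 0.7, -2.5]
finger_gap: 0.0535
grasp now [601.  113.9  50.5] jaw 11.32 -> turn z deg 0.22 j6 1.43 gap 53.5 F [-0.2  0.7 -2.5] t 25.75
[0.4, 0.3, 15.0, 0.1, 0.2, 0.2]
```

```bash
python3 -m crank '[[0.4,0.2,3,0,0,0.2,0.3],[0,0,3,0,0,0,0.3],[0,0,3,0,0,0,0.3],[0,0,3,0,0,0,0.3],[0,0,2,0,0,0,0.3],[0,0,1,0,0,0,0.3],[0,0,0,0,0,0,0.3],[0,0,0,0,0,0,0.3]]' 40
python3 - <<'E'
from h import *
plan([.6010,.1148,.0355],11.1,1)
E
```

```text
clock: 26.75
tcp_pos: [0.6006, 0.1155, 0.1911]
orientation: [0.001, 0.635, 0.773, 0.0]
wrist_force: [-3.0, 3.8, 7.6]
finger_gap: 0.0535
grasp now [600.9 115.2  36.1] jaw 11.17 -> turn z deg 0.07 j6 1.44 gap 53.5 F [-3.   3.8  7.6] t 26.75
[-0.8, 0.3, 0.6, 0.1, 0.1, 0.1]
```

```bash
python3 -m crank '[[0,0,0,0,0,0,0.72],[0,0,0,0,0,0,0.75],[0,0,0,0,0,0,0.8],[0,0,0,0,0,0,0.8],[0,0,-15,0,0,0,0.8],[0,0,-30,0,0,0,0.8],[0,0,-40,0,0,0,0.8],[0,0,-40,0,0,0,0.8]]' 40
python3 - <<'E'
from h import *
plan([.6197,-.3442,.12],10.5,12)
s=read_camera('side')
rim('side',s,365,419,.017)
E
```

```text
clock: 27.75
tcp_pos: [0.6003, 0.1152, 0.3169]
orientation: [0.002, 0.635, 0.772, -0.001]
wrist_force: [0.5, -0.1, 0.2]
finger_gap: 0.0688
grasp now [600.5 114.7 161.9] jaw 11.13 -> turn z deg 0.63 j6 1.44 gap 68.8 F [ 0.5 -0.1  0.2] t 27.75
[-37.9, -5.8, 3.6, 0.0, 0.0, 0.1]
[-37.9, -5.8, 3.6, 0.0, 0.0, 0.1]
[-37.9, -5.7, 3.6, 0.0, 0.0, 0.1]
[-37.9, -5.7, 3.6, 0.0, 0.0, 0.1]
[-37.9, -5.7, 3.6, 0.0, 0.0, 0.1]
[-37.9, -5.6, 3.6, 0.0, 0.0, 0.1]
[-37.9, -5.6, 3.6, 0.0, 0.0, 0.1]
[-37.9, -5.6, 3.5, 0.0, 0.0, 0.1]
[-37.9, -5.5, 3.5, 0.0, 0.0, 0.1]
[-37.9, -5.5, 3.5, 0.0, 0.0, 0.1]
[-37.9, -5.5, 3.5, 0.0, 0.0, 0.1]
[-37.9, -5.4, 3.5, 0.0, 0.0, 0.1]
side [365. 419.] [33.1 35.5] 112.0 [ 0.6202 -0.3443  0.017 ]
```

```bash
python3 -m crank '[[-38,-5.8,0,0,0,0.1,1],[-38,-5.8,0,0,0,0.1,1],[-38,-5.7,0,0,0,0.1,1],[-38,-5.7,0,0,0,0.1,1],[-38,-5.7,0,0,0,0.1,1],[-38,-5.6,0,0,0,0.1,1],[-38,-5.6,0,0,0,0,1],[-38,-5.6,0,0,0,0,1]]' 60
python3 -m crank '[[-38,-5.5,10,0,0,0,1],[-38,-5.5,10,0,0,0,1],[-38,-5.5,10,0,0,0,1],[-37,-5.5,10,0,0,0,1],[0,0,0,0,0,0,1],[0,0,0,0,0,0,1],[0,0,0,0,0,0,1],[0,0,0,0,0,0,1]]' 60
python3 - <<'E'
from h import *
s=read_camera('side');t=read_camera('top')
cv2.imwrite('pics/side10.png',s);cv2.imwrite('pics/top10.png',t)
im=np.hstack([cv2.resize(s[170:290,270:370],None,fx=4,fy=4,interpolation=2),cv2.resize(t[190:310,225:325],None,fx=4,fy=4,interpolation=2)])
cv2.imwrite('pics/z10.png',im)
for p in((253,229),(281,223)): rim('top',t,*p,.034,lo=(18,110,60),r=13)
plan([.6197,-.3442,.019],10.5,4)
E
```

```text
clock: 28.8
tcp_pos: [0.6125, -0.1932, 0.3167]
orientation: [0.002, 0.639, 0.769, -0.001]
wrist_force: [-0.1, 0.6, 0.1]
finger_gap: 0.0856
clock: 29.8
tcp_pos: [0.6189, -0.3435, 0.2769]
orientation: [0.002, 0.639, 0.769, -0.001]
wrist_force: [0.5, 0.9, -0.7]
finger_gap: 0.0854
top [252.7 228.9] [21.7 22.4] 20.0 [0.5864 0.1853 0.034 ]
top [280.3 223.3] [22.  22.4] 47.0 [0.5997 0.1168 0.034 ]
grasp now [ 619.  -344.3  121.7] jaw 10.59 -> turn z deg 0.09 j6 0.77 gap 85.5 F [0.3 0.6 0.6] t 29.9
[-0.0, 0.2, 25.7, 0.0, 0.1, 0.0]
[-0.1, 0.2, 25.7, 0.0, 0.1, 0.0]
[-0.1, 0.2, 25.7, 0.0, 0.1, 0.0]
[-0.1, 0.2, 25.7, 0.0, 0.1, 0.0]
```

View pics/z10.png

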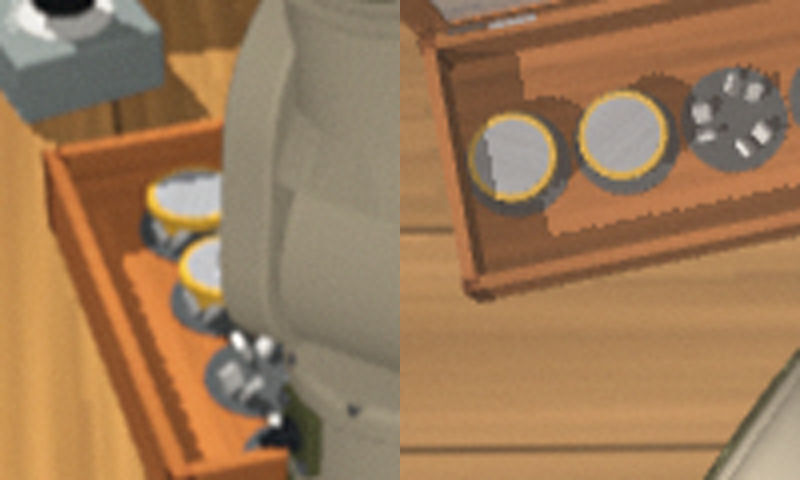

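View pics/side10.png

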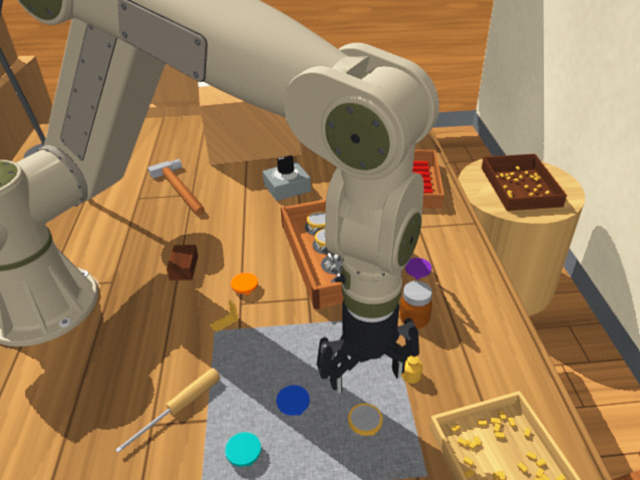

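Mirrors A and B sit round and level in mounts 3 and 2, 69.8 mm apart. Taking C.

```bash
python3 -m crank '[[0,0.2,25,0,0.1,0,1],[0,0.2,25,0,0.1,0,1],[0,0.2,25,0,0,0,1],[0,0.2,25,0,0,0,1],[0,0,0,0,0,0,0.3],[0,0,0,0,0,0,0.3],[0,0,0,0,0,0,0.3],[0,0,0,0,0,0,0.3]]' 60
python3 -m crank '[[0,0,0,0,0,0,0.3],[0,0,-5,0,0,0,0.3],[0,0,-30,0,0,0,0.3],[0,0,-45,0,0,0,0.3],[20,-28,-50,0,0,0,0.3],[25,-28,-50,0,0,0,0.3],[25,-28,-50,0,0,0,0.3],[25,-28,-50,0,0,0,0.3]]' 60
python3 -m crank '[[25,-27,-50,0,0,0,0.3],[25,-27,-40,0,-9,0,0.3],[0,0,-30,0,-9,0,0.3],[0,0,0,0,-9,0,0.3],[0,0,0,0,-9,0,0.3],[0,0,0,0,-9,0,0.3],[0,0,0,0,-5,0,0.3],[0,0,0,0,0,0,0.3]]' 60
python3 - <<'E'
from h import *
tiltview(11)
E
```

```text
clock: 30.9
tcp_pos: [0.6198, -0.3448, 0.1774]
orientation: [0.001, 0.639, 0.769, 0.0]
wrist_force: [0.8, -0.9, 1.0]
finger_gap: 0.0534
clock: 31.9
tcp_pos: [0.4905, -0.2707, 0.4577]
orientation: [-0.0, 0.639, 0.769, -0.0]
wrist_force: [0.4, -0.1, -1.1]
finger_gap: 0.0534
clock: 32.9
tcp_pos: [0.428, -0.2268, 0.5751]
orientation: [0.324, 0.579, 0.698, -0.27]
wrist_force: [0.2, 0.1, -1.4]
finger_gap: 0.0533
origin 139 126 gap 0.05304875329699384 [ 0.42823931 -0.22709824  0.57534853]
```

View pics/s11z.png

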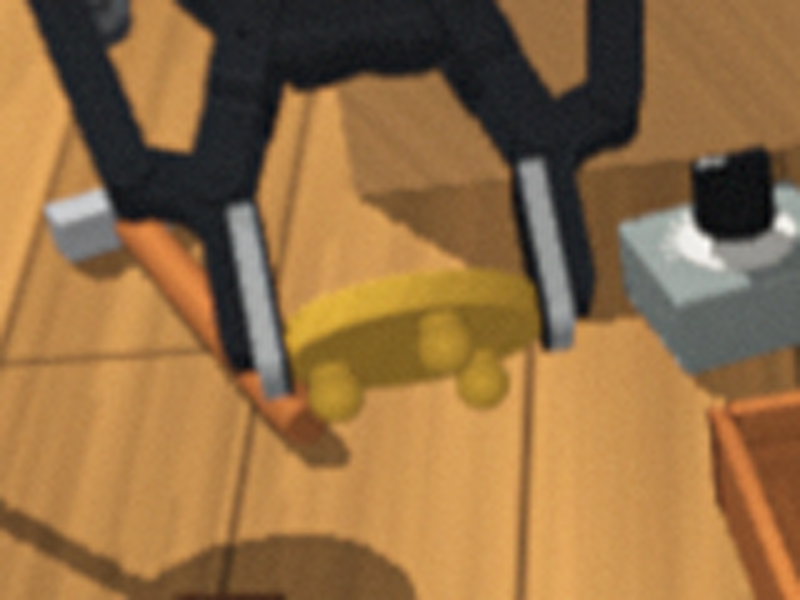

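Feet at crop (335,390), (444,341) and (482,379).

Run:
```python
from h import *
x=feet([(139+a/5,126+b/5) for a,b in((335,390),(444,341),(482,379))])
j=(10.9+np.degrees(x[3]))%120
c=min([j+k*120-360 for k in range(6)],key=lambda v:abs((v-10.9+90)%180-90));print('jaw',c)
plan([.6137,.0478,.13],c,16)
```

```text
cx,cy,d mm [  0.3   1.3 170.9] foot yaw tool 44.0 rms px 0.13031623302003817
jaw -185.13232424297655
grasp now [ 449.9 -343.6  475.4] jaw 10.57 -> turn z deg 14.71 j6 0.67 gap 53.0 F [ 0.7 -0.5 -0.9] t 32.95
[23.4, 14.6, 0.4, 0.4, 3.1, 0.9]
[23.6, 14.2, 1.6, 0.4, 3.1, 0.9]
[23.7, 13.8, 2.7, 0.4, 3.1, 0.9]
[23.7, 13.5, 3.9, 0.4, 3.1, 0.9]
[23.7, 13.1, 5.1, 0.4, 3.1, 0.9]
[23.6, 12.8, 6.3, 0.4, 3.1, 0.9]
[23.4, 12.5, 7.5, 0.4, 3.1, 0.9]
[23.2, 12.1, 8.6, 0.4, 3.1, 0.9]
[22.9, 11.8, 9.8, 0.4, 3.1, 0.9]
[22.5, 11.6, 10.9, 0.4, 3.1, 0.9]
[22.1, 11.3, 12.0, 0.4, 3.1, 0.9]
[21.6, 11.0, 13.1, 0.4, 3.1, 0.9]
[21.0, 10.8, 14.2, 0.4, 3.1, 0.9]
[20.4, 10.6, 15.2, 0.4, 3.1, 0.9]
[19.7, 10.4, 16.3, 0.4, 3.1, 0.9]
[18.9, 10.2, 17.2, 0.4, 3.1, 0.9]
```

The two-fold jaw symmetry does not hold for a gripped mirror. The jaw angle must be 54.9 deg (mod 120), so I replan without the flip; the neighbouring mount still clears the fingers.

Run:
```python
from h import *
plan([.6137,.0478,.13],54.87,16,sym=False)
```

```text
grasp now [ 449.9 -343.6  475.4] jaw 10.57 -> turn z deg -41.4 j6 0.67 gap 53.0 F [ 0.7 -0.5 -0.9] t 32.95
[23.4, 14.6, 0.4, -1.2, 3.0, -2.6]
[22.6, 15.6, 1.9, -1.2, 3.0, -2.6]
[21.8, 16.5, 3.4, -1.2, 3.0, -2.6]
[20.8, 17.4, 4.9, -1.2, 3.0, -2.6]
[19.7, 18.2, 6.3, -1.2, 3.0, -2.6]
[18.5, 18.9, 7.6, -1.2, 3.0, -2.6]
[17.2, 19.5, 9.0, -1.2, 3.0, -2.6]
[15.8, 20.1, 10.2, -1.2, 3.0, -2.6]
[14.3, 20.5, 11.4, -1.2, 3.0, -2.6]
[12.8, 20.9, 12.6, -1.2, 3.0, -2.6]
[11.2, 21.2, 13.6, -1.2, 3.0, -2.6]
[9.5, 21.3, 14.6, -1.2, 3.0, -2.6]
[7.7, 21.4, 15.5, -1.2, 3.0, -2.6]
[5.9, 21.4, 16.3, -1.2, 3.0, -2.6]
[4.1, 21.3, 17.0, -1.2, 3.0, -2.6]
[2.3, 21.0, 17.6, -1.2, 3.0, -2.6]
```

```bash
python3 -m crank '[[23.4,14.6,0.4,-1.2,3,-2.6,0.3],[22.6,15.6,1.9,-1.2,3,-2.6,0.3],[21.8,16.5,3.4,-1.2,3,-2.6,0.3],[20.8,17.4,4.9,-1.2,3,-2.6,0.3],[19.7,18.2,6.3,-1.2,3,-2.6,0.3],[18.5,18.9,7.6,-1.2,3,-2.6,0.3],[17.2,19.5,9,-1.2,3,-2.6,0.3],[15.8,20.1,10.2,-1.2,3,-2.6,0.3]]' 60
python3 -m crank '[[14.3,20.5,11.4,-1.2,3,-2.6,0.3],[12.8,20.9,12.6,-1.2,3,-2.6,0.3],[11.2,21.2,13.6,-1.2,3,-2.6,0.3],[9.5,21.3,14.6,-1.2,3,-2.6,0.3],[7.7,21.4,15.5,-1.2,3,-2.6,0.3],[5.9,21.4,16.3,-1.2,3,-2.6,0.3],[4.1,21.3,17,-1.2,3,-2.6,0.3],[2.3,21,17.6,-1.2,3,-2.6,0.3]]' 60
python3 - <<'E'
from h import *
plan([.6137,.0478,.05],54.87,4,sym=False)
E
```

```text
clock: 33.95
tcp_pos: [0.5224, -0.089, 0.4292]
orientation: [0.166, 0.458, 0.862, -0.139]
wrist_force: [-0.5, -0.7, -1.6]
finger_gap: 0.0533
clock: 34.95
tcp_pos: [0.6142, 0.0493, 0.2844]
orientation: [-0.006, 0.3, 0.954, 0.003]
wrist_force: [-0.2, 1.1, -1.5]
finger_gap: 0.0533
grasp now [612.7  50.7 129.4] jaw 55.09 -> turn z deg 0.22 j6 0.56 gap 53.3 F [-0.2  1.1 -1.5] t 34.95
[-0.4, -0.4, 19.8, 0.0, -0.2, 0.1]
[-0.3, -0.4, 19.8, 0.0, -0.2, 0.1]
[-0.2, -0.4, 19.8, 0.0, -0.2, 0.1]
[-0.2, -0.4, 19.8, 0.0, -0.2, 0.1]
```

```bash
python3 -m crank '[[-0.4,-0.4,20,0,-0.2,0,0.3],[-0.3,-0.4,20,0,-0.2,0,0.3],[-0.2,-0.4,20,0,-0.2,0,0.3],[-0.2,-0.4,20,0,-0.2,0,0.3],[0,0,0,0,0,0,0.3],[0,0,0,0,0,0,0.3],[0,0,0,0,0,0,0.3],[0,0,0,0,0,0,0.3]]' 60
python3 - <<'E'
from h import *
plan([.6137,.0478,.0355],54.87,1,sym=False)
s=read_camera('side');cv2.imwrite('pics/side12.png',s);crop(s,260,160,160,120,5,'pics/s12z.png')
E
```

```text
clock: 35.95
tcp_pos: [0.6137, 0.0462, 0.2067]
orientation: [0.003, 0.301, 0.954, 0.0]
wrist_force: [-0.0, -0.9, -2.1]
finger_gap: 0.0535
grasp now [614.5  46.   51.7] jaw 54.93 -> turn z deg 0.06 j6 0.56 gap 53.5 F [-0.  -0.9 -2.1] t 35.95
[1.0, 1.3, 16.2, 0.1, 0.3, 0.1]
```

View pics/s12z.png

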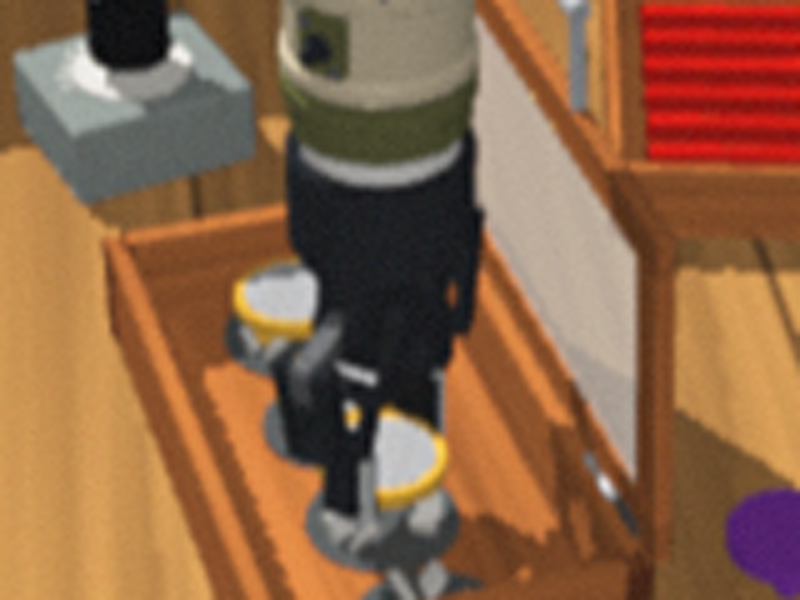

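```bash
python3 -m crank '[[0.8,0.7,2,0,0.3,0,0.3],[0.4,0.5,3,0,0,0,0.3],[0,0,3,0,0,0,0.3],[0,0,3,0,0,0,0.3],[0,0,3,0,0,0,0.3],[0,0,2,0,0,0,0.3],[0,0,0,0,0,0,0.3],[0,0,0,0,0,0,0.3]]' 40
python3 - <<'E'
from h import *
plan([.6137,.0478,.0355],54.87,1,sym=False)
E
```

```text
clock: 37.0
tcp_pos: [0.6142, 0.0483, 0.1911]
orientation: [0.001, 0.301, 0.954, 0.002]
wrist_force: [3.0, 3.2, 5.6]
finger_gap: 0.0532
grasp now [614.7  48.7  36.1] jaw 54.96 -> turn z deg 0.09 j6 0.56 gap 53.2 F [3.  3.2 5.6] t 37.0
[0.1, -0.7, 0.6, 0.2, 0.1, 0.1]
```

```bash
python3 -m crank '[[0,0,0,0,0,0,0.74],[0,0,0,0,0,0,0.74],[0,0,0,0,0,0,0.74],[0,0,0,0,0,0,0.74],[0,0,-15,0,0,0,0.74],[0,0,-30,0,0,0,0.74],[0,0,-40,0,0,0,0.74],[0,0,-40,0,0,0,0.74]]' 40
python3 - <<'E'
from h import *
plan([.45,-.12,.25],10.7,8)
E
```

```text
clock: 38.0
tcp_pos: [0.613, 0.0477, 0.3171]
orientation: [-0.0, 0.301, 0.954, 0.001]
wrist_force: [-0.1, -0.8, 0.4]
finger_gap: 0.0631
grasp now [613.   47.9 162.1] jaw 54.93 -> turn z deg 44.23 j6 0.56 gap 63.1 F [-0.1 -0.8  0.4] t 38.0
[4.6, -28.8, -11.0, 0.0, -0.0, 5.5]
[1.8, -29.2, -11.0, 0.0, -0.0, 5.5]
[-1.0, -29.2, -11.0, 0.0, -0.0, 5.5]
[-3.8, -29.0, -11.0, 0.0, -0.0, 5.5]
[-6.6, -28.5, -11.0, 0.0, -0.0, 5.5]
[-9.3, -27.7, -11.0, 0.0, -0.0, 5.5]
[-11.9, -26.7, -11.0, 0.0, -0.0, 5.5]
[-14.4, -25.4, -11.0, 0.0, -0.0, 5.5]
```

```bash
python3 -m crank '[[4.6,-28.8,-11,0,0,5.5,0.8],[1.8,-29.2,-11,0,0,5.5,0.8],[-1,-29.2,-11,0,0,5.5,0.8],[-3.8,-29,-11,0,0,5.5,0.8],[-6.6,-28.5,-11,0,0,5.5,0.8],[-9.3,-27.7,-11,0,0,5.5,0.8],[-11.9,-26.7,-11,0,0,5.5,0.8],[-14.4,-25.4,-11,0,0,5.5,0.8]]' 40
python3 - <<'E'
from h import *
s=read_camera('side');t=read_camera('top')
cv2.imwrite('pics/side13.png',s);cv2.imwrite('pics/top13.png',t)
im=np.hstack([cv2.resize(s[180:300,280:380],None,fx=4,fy=4,interpolation=2),cv2.resize(t[180:300,235:335],None,fx=4,fy=4,interpolation=2)])
cv2.imwrite('pics/z13.png',im)
for p in((253,229),(281,223),(308,218)): rim('top',t,*p,.034,lo=(18,110,60),r=13)
for P in((.588,.1855),(.601,.117),(.614,.048)):
    u=proj('side',[*P,.034])[0].astype(int); print(u); rim('side',s,*u,.031,lo=(18,120,60),r=17)
plan([.4830,.0576,.2],10.7,8)
E
```

```text
clock: 39.0
tcp_pos: [0.4496, -0.121, 0.4043]
orientation: [-0.0, 0.638, 0.77, 0.001]
wrist_force: [0.6, -0.9, 1.4]
finger_gap: 0.0682
top [252.7 228.9] [21.9 22.4] 27.0 [0.5863 0.1852 0.034 ]
top [280.3 223.3] [21.8 22.5] 57.0 [0.5996 0.117  0.034 ]
top [307.8 217.6] [21.8 22.5] 74.0 [0.6131 0.0484 0.034 ]
[318 218]
side [318.  219.6] [17.2 24.9] 83.0 [0.5868 0.1841 0.031 ]
[326 235]
side [326.  238.9] [23.5 26.4] 45.0 [0.599  0.1099 0.031 ]
[335 255]
side [332.5 250.8] [27.1 35.3] 138.0 [0.609 0.067 0.031]
grasp now [ 449.6 -121.7  250.1] jaw 10.72 -> turn z deg 0.02 j6 0.95 gap 68.4 F [-0.1  0.5 -0.1] t 39.1
[21.2, 8.3, 6.3, 0.0, 0.0, 0.0]
[21.2, 8.3, 6.3, 0.0, 0.0, 0.0]
[21.2, 8.3, 6.3, 0.0, 0.0, 0.0]
[21.2, 8.3, 6.3, 0.0, 0.0, 0.0]
[21.2, 8.3, 6.3, 0.0, 0.0, 0.0]
[21.2, 8.3, 6.3, 0.0, 0.0, 0.0]
[21.2, 8.3, 6.3, 0.0, 0.0, 0.0]
[21.2, 8.3, 6.3, 0.0, 0.0, 0.0]
```

View pics/z13.png

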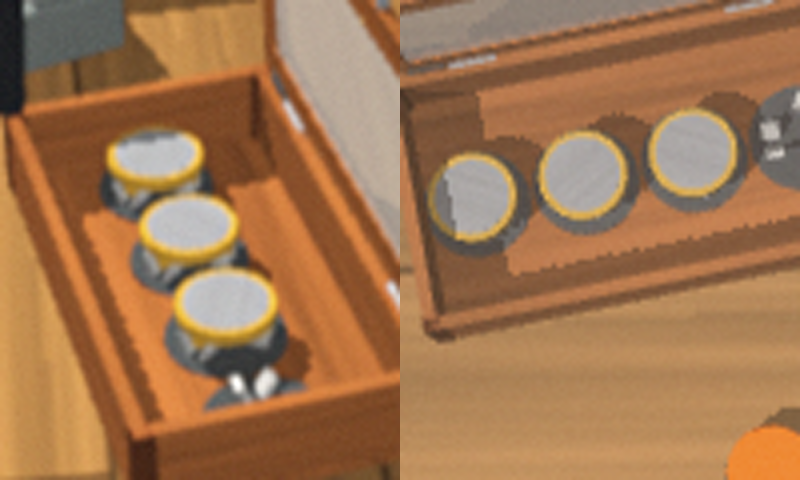

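View pics/top13.png

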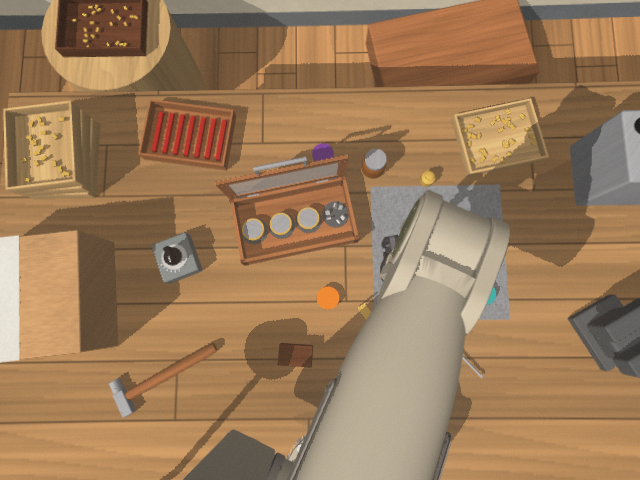

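All three mirrors lie in one line 69.9 mm apart, equal ellipses and level. Now locating the raised bar.

Run:
```python
from h import *
t=cv2.imread('pics/top13.png');s=cv2.imread('pics/side13.png')
im=np.hstack([cv2.resize(s[120:240,320:420],None,fx=4,fy=4,interpolation=2),cv2.resize(t[120:240,230:330],None,fx=4,fy=4,interpolation=2)])
cv2.imwrite('pics/z13b.png',im)
for n in('side','top'): print(n,proj(n,[[.6798,.0968,.26],[.6798+.0104,.0968-.054,.26],[.6798-.0104,.0968+.054,.26]]))
```

```text
side [[365.71047474 148.76912748]
 [375.39315452 162.52435153]
 [356.73956804 136.02951241]]
top [[279.82165687 163.44603262]
 [306.34529649 158.15691658]
 [253.23803642 168.73250133]]
```

View pics/z13b.png

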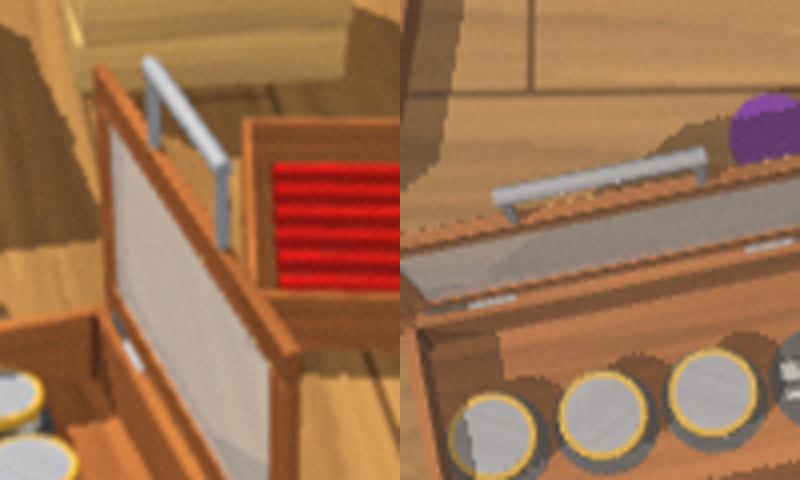

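Run:
```python
from h import *
plan([.6795,.0968,.34],10.9,8)
```

```text
grasp now [ 449.6 -121.7  250.1] jaw 10.72 -> turn z deg -0.18 j6 0.95 gap 68.4 F [-0.1  0.5 -0.1] t 39.1
[21.5, 33.4, -11.2, 0.0, 0.0, -0.0]
[21.5, 33.4, -11.2, 0.0, 0.0, -0.0]
[21.5, 33.4, -11.2, 0.0, 0.0, -0.0]
[21.4, 33.4, -11.2, 0.0, 0.0, -0.0]
[21.4, 33.4, -11.2, 0.0, 0.0, -0.0]
[21.4, 33.4, -11.2, 0.0, 0.0, -0.0]
[21.4, 33.4, -11.2, 0.0, 0.0, -0.0]
[21.4, 33.4, -11.2, 0.0, 0.0, -0.0]
```

```bash
python3 -m crank '[[21.5,33.4,-30,0,0,0,0.7],[21.5,33.4,-30,0,0,0,0.7],[21.5,33.4,-30,0,0,0,0.7],[21.5,33.4,0,0,0,0,0.7],[21.4,33.4,0,0,0,0,0.7],[21.4,33.4,0,0,0,0,0.7],[21.4,33.4,0,0,0,0,0.7],[21.4,33.4,0,0,0,0,0.7]]' 40
python3 - <<'E'
from h import *
plan([.6795,.0968,.263],10.9,4)
E
```

```text
clock: 40.1
tcp_pos: [0.6812, 0.1004, 0.4932]
orientation: [-0.001, 0.636, 0.772, 0.001]
wrist_force: [1.2, 0.4, -0.0]
finger_gap: 0.0599
grasp now [681.2 100.7 338.2] jaw 11.04 -> turn z deg 0.14 j6 1.41 gap 59.9 F [ 1.2  0.4 -0. ] t 40.1
[-0.8, -0.6, 18.8, 0.0, -0.0, 0.0]
[-0.8, -0.6, 18.8, 0.0, -0.0, 0.0]
[-0.8, -0.6, 18.8, 0.0, -0.0, 0.0]
[-0.8, -0.6, 18.8, 0.0, -0.0, 0.0]
```

```bash
python3 -m crank '[[-0.8,-0.6,19,0,0,0,0.7],[-0.8,-0.6,19,0,0,0,0.7],[-0.8,-0.6,19,0,0,0,0.7],[-0.8,-0.6,19,0,0,0,0.7],[0,0,0,0,0,0,0],[0,0,0,0,0,0,0],[0,0,0,0,0,0,0],[0,0,0,0,0,0,0]]' 30
python3 -m crank '[[0,0,0,0,0,0,0],[0,0,0,0,0,0,0],[0,0,0,0,0,0,0],[0,-1,0,0,0,0,0],[0,0,0,0,0,0,0],[0,0,0,0,0,0,0],[0,0,0,0,0,0,0],[0,0,0,0,0,0,0]]' 30
python3 - <<'E'
from h import *
plan([.6795,.0968,.263],10.9,1)
p=np.linspace(1.54,.0195,17)
for a,b in zip(p,p[1:]): print([0,round(float(205*(np.cos(a)-np.cos(b))),1),round(float(-205*(np.sin(b)-np.sin(a))),1)])
E
```

```text
clock: 41.1
tcp_pos: [0.6789, 0.0953, 0.4183]
orientation: [-0.0, 0.636, 0.771, 0.002]
wrist_force: [0.5, 1.6, 3.2]
finger_gap: 0.0086
clock: 42.1
tcp_pos: [0.6777, 0.0951, 0.4182]
orientation: [-0.0, 0.636, 0.771, 0.001]
wrist_force: [-0.0, 2.2, 5.2]
finger_gap: 0.0088
grasp now [678.   95.4 263.2] jaw 10.94 -> turn z deg 0.04 j6 1.4 gap 8.8 F [-0.   2.2  5.2] t 42.1
[1.4, 2.1, 0.2, 0.1, -0.1, 0.0]
[0, -19.4, 1.5]
[0, -19.2, 3.4]
[0, -18.8, 5.2]
[0, -18.2, 6.9]
[0, -17.5, 8.6]
[0, -16.6, 10.2]
[0, -15.5, 11.8]
[0, -14.3, 13.2]
[0, -13.0, 14.5]
[0, -11.6, 15.7]
[0, -10.0, 16.7]
[0, -8.4, 17.6]
[0, -6.7, 18.3]
[0, -5.0, 18.8]
[0, -3.1, 19.2]
[0, -1.3, 19.4]
```

```bash
python3 -m crank '[[0,-19.4,1.5,0,0,0,0],[0,-19.2,3.4,0,0,0,0],[0,-18.8,5.2,0,0,0,0],[0,-18.2,6.9,0,0,0,0],[0,-17.5,8.6,0,0,0,0],[0,-16.6,10.2,0,0,0,0],[0,-15.5,11.8,0,0,0,0],[0,-14.3,13.2,0,0,0,0]]' 40
python3 - <<'E'
from h import *
plan([.6795,.0968,.263],10.9,1)
E
```

```text
clock: 43.1
tcp_pos: [0.5402, 0.0682, 0.356]
orientation: [-0.0, 0.637, 0.771, 0.001]
wrist_force: [4.5, -0.4, -3.2]
finger_gap: 0.0083
grasp now [540.3  68.5 201. ] jaw 10.92 -> turn z deg 0.02 j6 1.36 gap 8.3 F [ 4.5 -0.4 -3.2] t 43.1
[1.8, 142.2, -61.9, 0.0, -0.1, 0.0]
```

```bash
python3 -m crank '[[0,-12,14.5,0,0,0,0],[0,-11,15.7,0,0,0,0],[0,-9.8,16.7,0,0,0,0],[0,-8.2,17.6,0,0,0,0],[0,-6.5,18.3,0,0,0,0],[0,-4.8,18.8,0,0,0,0],[0,-3.1,18.5,0,0,0,0],[0,-1.3,17,0,0,0,0]]' 40
python3 -m crank '[[0,0,2,0,0,0,0],[0,0,2,0,0,0,0],[0,0,0,0,0,0,0],[0,0,0,0,0,0,0],[0,0,0,0,0,0,0],[0,0,0,0,0,0,0],[0,0,0,0,0,0,0],[0,0,0,0,0,0,0]]' 40
python3 - <<'E'
from h import *
plan([.6795,.0968,.263],10.9,1)
s=read_camera('side');cv2.imwrite('pics/side14.png',s);crop(s,250,150,160,150,4,'pics/s14z.png')
E
```

```text
clock: 44.1
tcp_pos: [0.4848, 0.0576, 0.2187]
orientation: [-0.0, 0.637, 0.771, 0.0]
wrist_force: [1.9, -1.1, 1.3]
finger_gap: 0.008
clock: 45.1
tcp_pos: [0.4848, 0.0577, 0.2164]
orientation: [-0.0, 0.637, 0.771, 0.0]
wrist_force: [-1.7, -3.2, 7.1]
finger_gap: 0.0082
grasp now [484.7  57.8  61.4] jaw 10.91 -> turn z deg 0.01 j6 1.33 gap 8.2 F [-1.7 -3.2  7.1] t 45.1
[1.6, 198.5, -201.7, -0.0, -0.0, 0.0]
```

View pics/s14z.png

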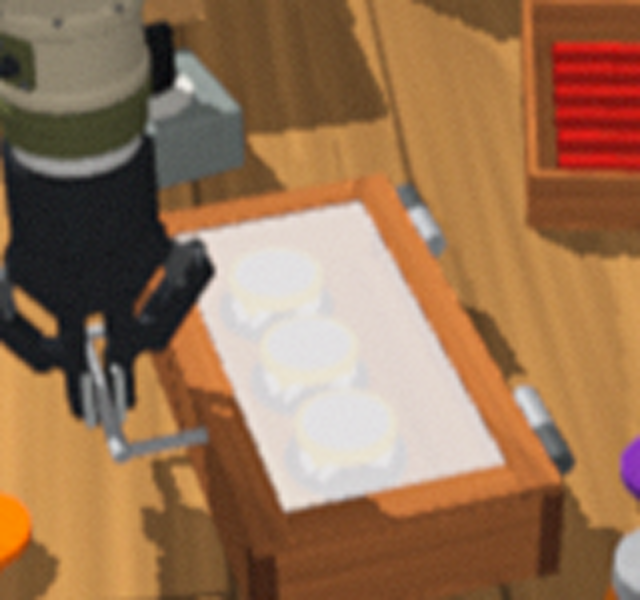

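The lid is shut and I'm pressing it with 7 N. Releasing.

```bash
python3 -m crank '[[0,0,0,0,0,0,0.6],[0,0,0,0,0,0,0.6],[0,0,0,0,0,0,0.6],[0,0,0,0,0,0,0.6],[0,0,-20,0,0,0,0.6],[0,0,-40,0,0,0,0.6],[0,0,-40,0,0,0,0.6],[0,0,-40,0,0,0,0.6]]' 40
python3 - <<'E'
from h import *
s=read_camera('side');t=read_camera('top')
cv2.imwrite('pics/side15.png',s);cv2.imwrite('pics/top15.png',t)
im=np.hstack([cv2.resize(s[145:205,255:315],None,fx=6,fy=6,interpolation=2),cv2.resize(t[225:285,140:200],None,fx=6,fy=6,interpolation=2)])
cv2.imwrite('pics/z15.png',im)
E
```

```text
clock: 46.15
tcp_pos: [0.4847, 0.0578, 0.3562]
orientation: [-0.001, 0.637, 0.771, 0.0]
wrist_force: [1.2, 0.5, 0.6]
finger_gap: 0.0511
```

View pics/z15.png

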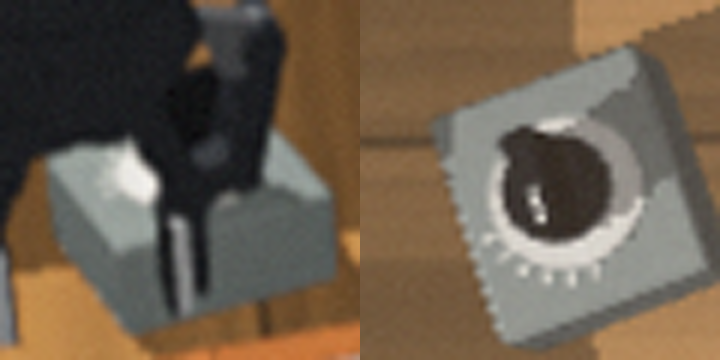

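View pics/side15.png

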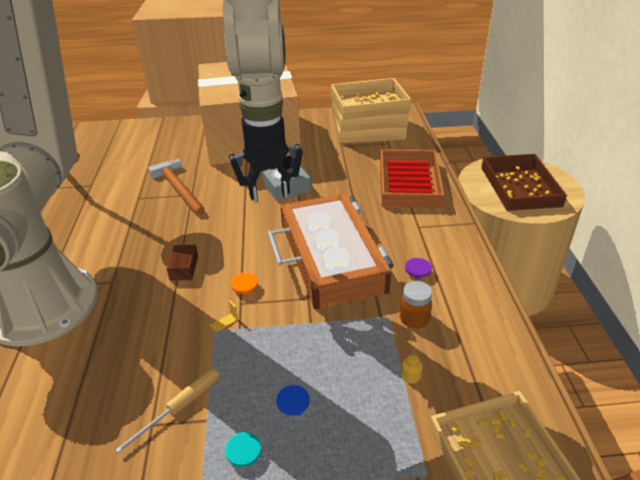

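Run:
```python
from h import *
for n in('top0','top15'):
    t=cv2.imread(f'pics/{n}.png')[235:280,150:195].astype(float)
    g=np.clip(t*2.2,0,255) ; g=255*(g/255)**.7
    cv2.imwrite(f'pics/k_{n}.png',cv2.resize(g.astype(np.uint8),None,fx=12,fy=12,interpolation=2))
t=cv2.imread('pics/side0.png')[145:205,255:315].astype(float);g=255*(np.clip(t*2.2,0,255)/255)**.7
cv2.imwrite('pics/k_s.png',cv2.resize(g.astype(np.uint8),None,fx=9,fy=9,interpolation=2))
P=np.array([.5148,.3709])
for z in(.045,.061,.083,.093): print(z,(proj('top',[*P,z])-[150,235])*12)
```

```text
0.045 [[304.79203453 275.13738684]]
0.061 [[279.56107352 265.88212709]]
0.083 [[243.68349198 252.72330746]]
0.093 [[226.90209489 246.56913979]]
```

View pics/k_top0.png

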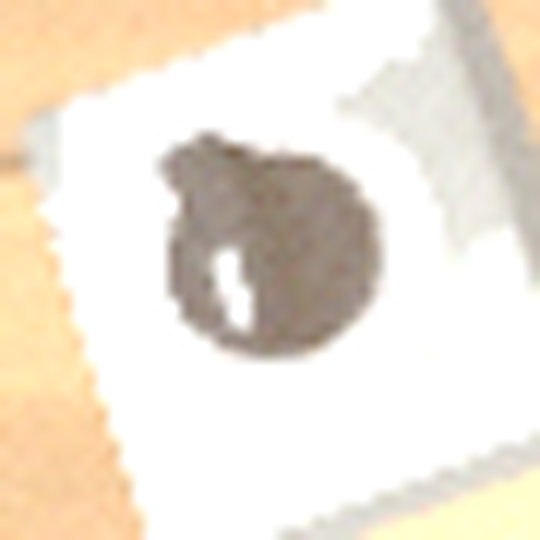

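View pics/k_s.png

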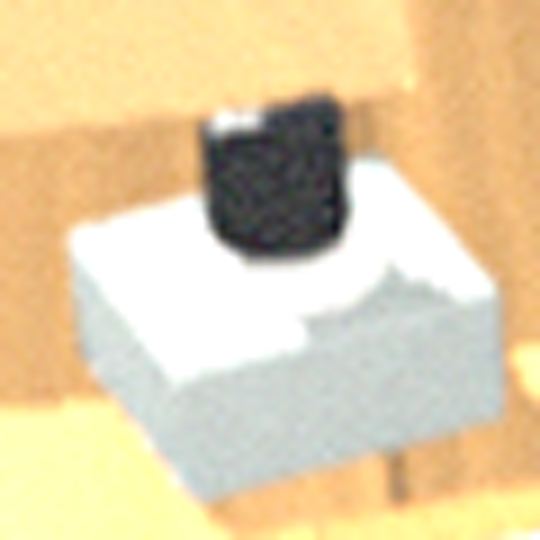

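Run:
```python
from h import *
c=lambda a,b,z:onz('top',150+a/12,235+b/12,z)
print('skirt',c(275,255,.061),'bartop ctr',c(222,236,.093))
a,b=c(187,150,.093),c(241,328,.093);m=c(220,250,.093);print(a,b,(a+b)/2,np.linalg.norm(a-b),np.degrees(np.arctan2(*(a-b)[[1,0]])),np.degrees(np.arctan2(*(m-b)[[1,0]])))
t=cv2.imread('pics/top0.png')
# housing top corners from z15 crop (origin 140,225, scale 6, right half)
d=lambda a,b,z:onz('top',140+(a-360)/6,225+b/6,z)
q=[d(440,120,.045),d(632,45,.045),d(712,265,.045),d(505,342,.045)];print(np.round(q,4),np.mean(q,0))
for i,j in((3,0),(2,1)): print(np.degrees(np.arctan2(*(q[j]-q[i])[[1,0]])),np.linalg.norm(q[j]-q[i]))
print(np.degrees(np.arctan2(*(q[0]-q[1])[[1,0]]))-90)
# side: bar top ends
e=lambda a,b:onz('side',255+a/9,145+b/9,.093)
print(e(205,125),e(330,105))
```

```text
skirt [0.51700114 0.37190267 0.061     ] bartop ctr [0.51688002 0.37194123 0.093     ]
[0.53384193 0.37948193 0.093     ] [0.4988722  0.36748727 0.093     ] [0.51635706 0.3734846  0.093     ] 0.03696963234629235 18.93204483551877 17.193233694507693
[[0.5472 0.4261 0.045 ]
 [0.5773 0.349  0.045 ]
 [0.4867 0.3134 0.045 ]
 [0.4567 0.3956 0.045 ]] [0.51699615 0.37102645 0.045     ]
18.615412595350367 0.0955310362681071
21.484909475228356 0.09733762337989602
21.31234141132059
[0.50189562 0.36731438 0.093     ] [0.53708865 0.37408702 0.093     ]
```

Run:
```python
from h import *
plan([.5178,.3719,.15],109,16,sym=False)
```

```text
grasp now [487.4  58.  204.5] jaw 10.94 -> turn z deg -98.06 j6 1.33 gap 51.2 F [ 0.3  0.7 -0. ] t 46.25
[18.9, 5.6, 3.4, 0.0, 0.0, -6.1]
[18.2, 7.6, 3.5, 0.0, 0.0, -6.1]
[17.3, 9.5, 3.5, 0.0, 0.0, -6.1]
[16.2, 11.3, 3.5, 0.0, 0.0, -6.1]
[14.9, 13.0, 3.5, 0.0, 0.0, -6.1]
[13.4, 14.5, 3.5, 0.0, 0.0, -6.1]
[11.8, 15.8, 3.5, 0.0, 0.0, -6.1]
[10.0, 17.0, 3.5, 0.0, 0.0, -6.1]
[8.1, 18.0, 3.5, 0.0, 0.0, -6.1]
[6.2, 18.7, 3.5, 0.0, 0.0, -6.1]
[4.1, 19.3, 3.4, 0.0, 0.0, -6.1]
[2.0, 19.6, 3.4, 0.0, 0.0, -6.1]
[-0.1, 19.7, 3.4, 0.0, 0.0, -6.1]
[-2.2, 19.6, 3.4, 0.0, 0.0, -6.1]
[-4.3, 19.3, 3.4, 0.0, 0.0, -6.1]
[-6.3, 18.7, 3.4, 0.0, 0.0, -6.1]
```

```bash
python3 -m crank '[[18.9,5.6,3.4,0,0,-6.1,0.6],[18.2,7.6,3.5,0,0,-6.1,0.6],[17.3,9.5,3.5,0,0,-6.1,0.6],[16.2,11.3,3.5,0,0,-6.1,0.6],[14.9,13,3.5,0,0,-6.1,0.6],[13.4,14.5,3.5,0,0,-6.1,0.6],[11.8,15.8,3.5,0,0,-6.1,0.6],[10,17,3.5,0,0,-6.1,0.6]]' 80
python3 -m crank '[[8.1,18,3.5,0,0,-6.1,0.6],[6.2,18.7,3.5,0,0,-6.1,0.6],[4.1,19.3,3.4,0,0,-6.1,0.6],[2,19.6,3.4,0,0,-6.1,0.6],[0,19.7,3.4,0,0,-6.1,0.6],[-2.2,19.6,3.4,0,0,-6.1,0.6],[-4.3,19.3,3.4,0,0,-6.1,0.6],[-6.3,18.7,3.4,0,0,-6.1,0.6]]' 80
python3 - <<'E'
from h import *
plan([.5178,.3719,.085],109,4,sym=False)
E
```

```text
clock: 47.25
tcp_pos: [0.5004, 0.2155, 0.3262]
orientation: [-0.001, 0.259, 0.966, 0.0]
wrist_force: [-0.3, -0.1, 0.9]
finger_gap: 0.0515
clock: 48.25
tcp_pos: [0.5171, 0.3724, 0.2989]
orientation: [-0.001, -0.163, 0.987, 0.001]
wrist_force: [0.6, -0.3, 0.1]
finger_gap: 0.0511
grasp now [516.7 372.6 143.9] jaw 108.73 -> turn z deg -0.27 j6 0.17 gap 51.1 F [ 0.6 -0.3  0.1] t 48.25
[-0.2, -0.2, 14.7, 0.0, -0.0, -0.1]
[-0.1, -0.2, 14.7, 0.0, -0.0, -0.1]
[-0.1, -0.2, 14.7, 0.0, -0.0, -0.1]
[-0.1, -0.2, 14.7, 0.0, -0.0, -0.1]
```

```bash
python3 -m crank '[[-0.2,-0.2,15,0,0,0,0.6],[-0.1,-0.2,15,0,0,0,0.6],[-0.1,-0.2,15,0,0,0,0.6],[0,0,14,0,0,0,0.6],[0,0,0,0,0,0,0],[0,0,0,0,0,0,0],[0,0,0,0,0,0,0],[0,0,0,0,0,0,0]]' 60
python3 - <<'E'
from h import *
plan([.5178,.3719,.085],109,1,sym=False);print(get_state()['ft_torque'])
s=read_camera('side');crop(s,240,100,160,120,5,'pics/s16z.png')
E
```

```text
clock: 49.25
tcp_pos: [0.5172, 0.3734, 0.2418]
orientation: [-0.0, -0.162, 0.987, 0.004]
wrist_force: [-3.3, 8.7, -4.5]
finger_gap: 0.0129
grasp now [516.9 374.5  86.8] jaw 108.65 -> turn z deg -0.35 j6 0.17 gap 12.9 F [-3.3  8.7 -4.5] t 49.25
[-0.1, -1.7, 1.8, 0.4, 0.0, -0.4]
[1.50364968 0.5150838  0.04365782]
```

View pics/s16z.png

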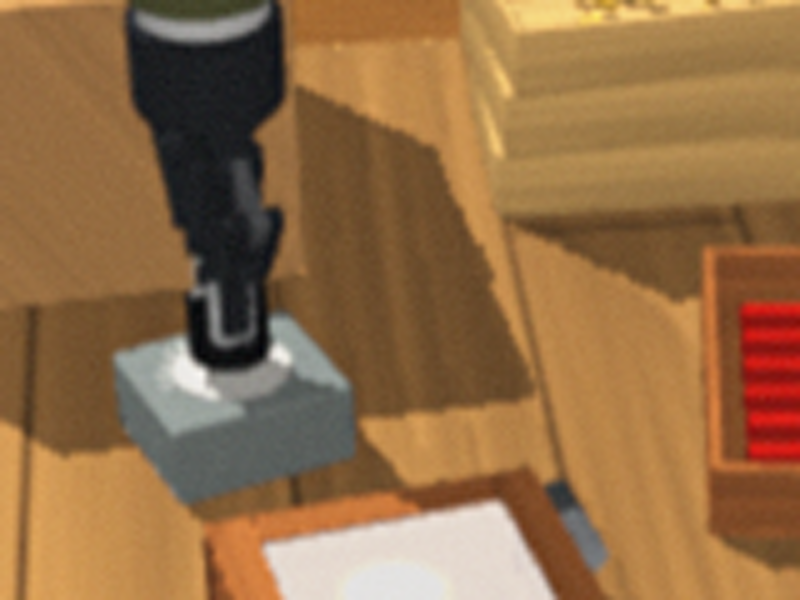

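The knob bar is gripped (gap 12.9 mm). Pressing down.

```bash
python3 -m crank '[[0,1,0,0,0,0,0],[0,1,0,0,0,0,0],[0,0,2,0,0,0,0],[0,0,2,0,0,0,0],[0,0,2,0,0,0,0],[0,0,1,0,0,0,0],[0,0,0.5,0,0,0,0],[0,0,0,0,0,0,0]]' 80
python3 - <<'E'
from h import *
plan([.5178,.3719,.085],109,1,sym=False);print(get_state()['ft_torque'])
E
```

```text
clock: 50.3
tcp_pos: [0.5169, 0.374, 0.2358]
orientation: [0.0, -0.161, 0.987, 0.002]
wrist_force: [-5.4, 4.1, 8.4]
finger_gap: 0.0122
grasp now [516.9 374.7  80.8] jaw 108.57 -> turn z deg -0.43 j6 0.18 gap 12.2 F [-5.4  4.1  8.4] t 50.3
[-0.1, -2.3, -4.2, 0.2, 0.1, -0.4]
[0.59884246 1.1125778  0.07040217]
```

```bash
python3 -m crank '[[0,0,1.5,0,0,0,0],[0,0,0,0,0,8,0],[0,0,0,0,0,10,0],[0,0,0,0,0,10,0],[0,0,0,0,0,10,0],[0,0,0,0,0,10,0],[0,0,0,0,0,10,0],[0,0,0,0,0,10,0]]' 80
python3 - <<'E'
from h import *
plan([.5178,.3719,.085],29,1,sym=False);print(get_state()['ft_torque'])
E
```

```text
clock: 51.3
tcp_pos: [0.517, 0.3752, 0.2357]
orientation: [-0.001, 0.42, 0.907, 0.004]
wrist_force: [-7.0, 7.1, 12.5]
finger_gap: 0.0125
grasp now [517.1 376.4  80.7] jaw 40.3 -> turn z deg 11.3 j6 1.37 gap 12.5 F [-7.   7.1 12.5] t 51.3
[-3.0, -1.5, -4.3, 0.3, -0.4, 11.3]
[1.39996808 1.64620323 0.05455783]
```

```bash
python3 -m crank '[[0,0,0,0,0,6,0],[0,0,0,0,0,5,0],[0,0,0,0,0,3,0],[0,0,0,0,0,0,0],[0,0,0,0,0,0,0],[0,0,0,0,0,0,0],[0,0,0,0,0,0,0],[0,0,0,0,0,0,0]]' 80
python3 - <<'E'
from h import *
plan([.5178,.3719,.085],29,1,sym=False);print(get_state()['ft_torque'])
E
```

```text
clock: 52.3
tcp_pos: [0.5171, 0.3755, 0.2357]
orientation: [-0.002, 0.524, 0.852, 0.004]
wrist_force: [-5.1, 7.4, 12.0]
finger_gap: 0.0122
grasp now [517.3 376.8  80.7] jaw 26.77 -> turn z deg -2.23 j6 1.6 gap 12.2 F [-5.1  7.4 12. ] t 52.3
[-3.5, -1.0, -4.4, 0.3, -0.4, -2.2]
[1.40684079 1.49317389 1.00187395]
```

The z torque of 1 Nm means the end stop is reached. Letting the knob rise, then releasing.

```bash
python3 -m crank '[[0,0,-3,0,0,-1,0],[0,0,-3,0,0,0,0],[0,0,-2,0,0,0,0],[0,0,0,0,0,0,0.4],[0,0,0,0,0,0,0.4],[0,0,0,0,0,0,0.4],[0,0,0,0,0,0,0.4],[0,0,-20,0,0,0,0.4]]' 80
python3 -m crank '[[0,0,-30,0,0,0,0.4],[0,0,-40,0,0,0,0.4],[0,0,-40,0,0,0,0.4],[-20,-30,-20,0,0,0,0.4],[-30,-40,0,0,0,0,0.4],[-30,-40,0,0,0,0,0.4],[-30,-40,0,0,0,0,0.4],[-30,-30,0,0,0,0,0.4]]' 40
python3 - <<'E'
from h import *
plan([.5178,.3719,.085],29,1,sym=False)
s=read_camera('side');t=read_camera('top');cv2.imwrite('pics/top17.png',t);cv2.imwrite('pics/side17.png',s)
im=np.hstack([cv2.resize(s[140:215,255:330],None,fx=5,fy=5,interpolation=2),cv2.resize(t[220:295,135:210],None,fx=5,fy=5,interpolation=2)])
cv2.imwrite('pics/z17.png',im)
E
```

```text
clock: 53.3
tcp_pos: [0.5166, 0.3728, 0.2587]
orientation: [-0.002, 0.519, 0.855, -0.001]
wrist_force: [0.1, 0.3, -0.8]
finger_gap: 0.0343
clock: 54.3
tcp_pos: [0.4212, 0.1644, 0.3902]
orientation: [-0.001, 0.519, 0.855, 0.001]
wrist_force: [0.5, -0.1, -0.1]
finger_gap: 0.034
grasp now [421.1 164.6 235.2] jaw 27.53 -> turn z deg -1.47 j6 1.28 gap 34.0 F [ 0.5 -0.1 -0.1] t 54.3
[139.1, 181.6, 150.4, 0.0, -0.1, -1.5]
```

View pics/z17.png

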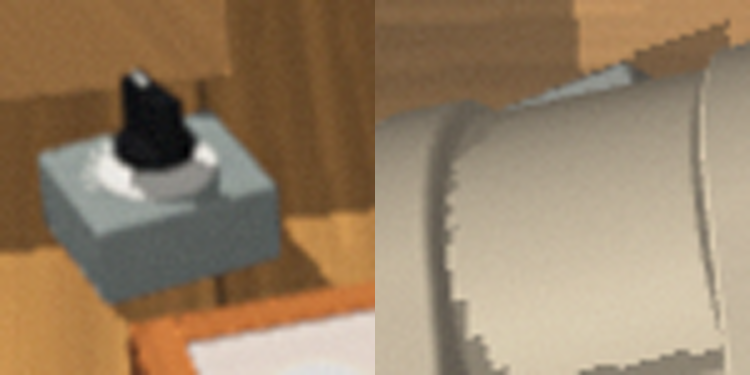

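View pics/side17.png

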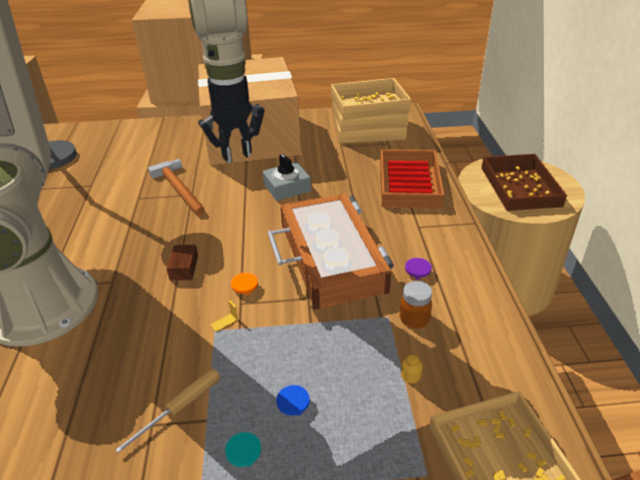

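The knob has turned and the lid is shut. Moving aside to confirm the knob's final angle and height from above.

```bash
python3 -m crank '[[-50,20,-10,0,0,0,0.4],[-50,20,-10,0,0,0,0.4],[-50,20,0,0,0,0,0.4],[-50,20,0,0,0,0,0.4],[-50,20,0,0,0,0,0.4],[0,0,0,0,0,0,0.4],[0,0,0,0,0,0,0.4],[0,0,0,0,0,0,0.4]]' 40
python3 - <<'E'
from h import *
s=read_camera('side');t=read_camera('top');cv2.imwrite('pics/top18.png',t);cv2.imwrite('pics/side18.png',s)
def b(x): return (255*(np.clip(x.astype(float)*2.2,0,255)/255)**.7).astype(np.uint8)
im=np.hstack([cv2.resize(b(s[150:195,265:310]),None,fx=8,fy=8,interpolation=2),cv2.resize(b(t[235:280,150:195]),None,fx=8,fy=8,interpolation=2)])
cv2.imwrite('pics/z18.png',im)
print('pred side top z .093/.087',(proj('side',[[.518,.374,.093],[.518,.374,.087]])-[265,150])*8)
print('top',(proj('top',[[.517,.372,.093],[.517,.372,.061]])-[150,235])*8)
E
```

```text
clock: 55.4
tcp_pos: [0.626, -0.0085, 0.4099]
orientation: [-0.001, 0.518, 0.855, 0.001]
wrist_force: [-0.8, 0.5, 0.0]
finger_gap: 0.0341
pred side top z .093/.087 [[152.84361485  57.21106258]
 [154.06912812  73.81353844]]
top [[147.81595465 156.92697751]
 [183.00873293 170.00759289]]
```

View pics/z18.png

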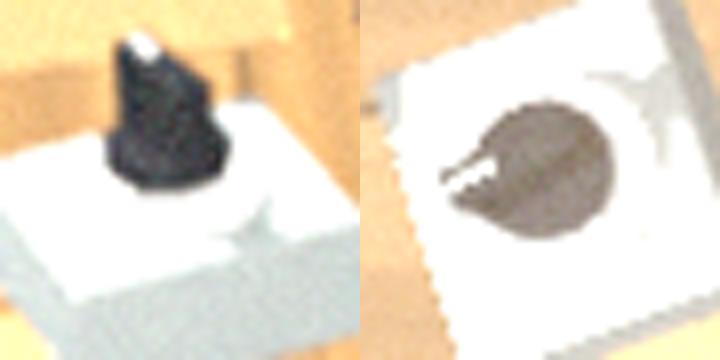

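View pics/top18.png

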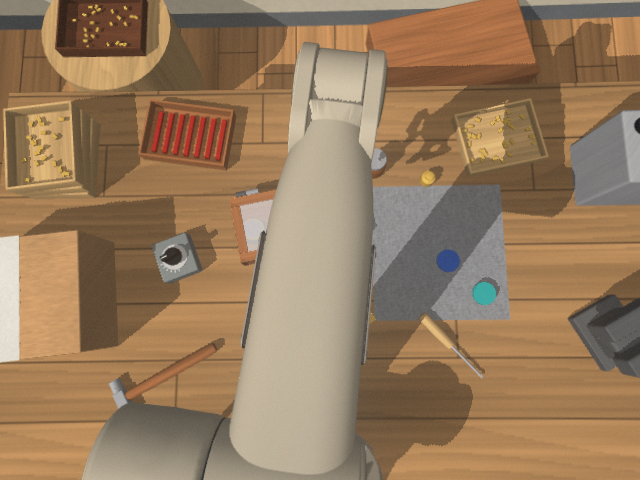

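Run:
```python
from h import *
c=lambda a,b:onz('top',150+a/8,235+b/8,.093)
v=c(85,188)-c(135,160);w=onz('top',150+241/12,235+328/12,.093)-onz('top',150+220/12,235+250/12,.093)
a=[np.degrees(np.arctan2(x[1],x[0]))%360 for x in(v,w)];print(a,np.radians(a[1]-a[0]))
v2=c(85,188)-np.array([.517,.372,.093]);w2=onz('top',150+241/12,235+328/12,.093)-np.array([.517,.372,.093])
a=[np.degrees(np.arctan2(x[1],x[0]))%360 for x in(v2,w2)];print(a,np.radians(a[1]-a[0]))
```

```text
[np.float64(119.50522894943757), np.float64(197.19323369450768)] 1.3559114721064516
[np.float64(116.42343835449022), np.float64(193.97906836338933)] 1.3536010971138086
```

Run:
```python
from workcell import *
print(get_state()['wrist_force'],get_state()['clock']);print(hand_in())
```

```text
[ 0.12377548 -1.04922647  0.92483732] 55.5
the job is handed in; nothing more can be done
None
```

I opened the lid and seated the three mirrors that were there in seat3, seat2 and seat1. I then shut the lid, pressed the timer knob, turned it clockwise to its stop and let it spring back up. The job was handed in at 55.5 s and no verdict was reported.

- **Mirrors:** from above, the three lay level in one straight line about 69.9 mm apart, against 70 mm nominal. They were still in place through the window after the lid was shut. The side camera's automatic rim fits for seat2 and seat1 were contaminated by neighbouring brass and were unusable. I checked those two by the top view and by eye only.
- **Lid:** it looked shut in the final pictures.
- **Timer:** the knob turned about 1.35 rad by its pointer mark, and the gripper felt the end stop at about 1 N m. It has sprung back up to its full height.
- **Cameras:** the two views disagreed by up to about 5 mm in x around the mounts. I used averaged positions corrected by contact forces.
- **Bystanders:** the brass weight, jar and bracket look undisturbed in the pictures, but I did not measure their positions. At hand-in the arm was clear of everything.

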